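Set out the study models on the site board

ROBOT

A 7-joint arm with a two-finger parallel gripper is mounted at the origin on the work surface. World frame = base frame: x ahead of the robot, y to its left, z up, the work surface at z = 0. Lengths are in mm, angles in rad, forces in N, time in s.
With the tool pointing down it reaches from about 425 to 950 mm from the base axis. Payload 16.7 kg.
Tool frame: the origin (TCP) lies midway between the tips of the shut fingers; the grasp point (between the pads) lies 19 mm behind it; z points along the fingers, y is the direction in which the jaws open and shut (so a half turn about z gives the same grasp; the last joint's range is limited). The gripper opens to 94 mm and grips with 3 to 60 N. Pads are 16 mm wide; open, the fingers measure 119 mm over their backs; the gripper's body (75 mm by 177 mm) begins 78 mm behind the grasp point.
Start: joints at [-1.262, 0.426, 0.074, 1.606, -0.034, 1.111, -0.067], TCP at [298.33, 605.451, 171.667] pointing down, gripper open.
Joint ranges: [-2.85, 2.85], [-0.5, 2.14], [-1.23, 1.37], [0.21, 2.46], [-1.02, 4.16], [0.16, 2.05], [-2.73, 2.73]. Speed limits (rad/s): [1.89, 1.89, 2.39, 2.39, 3.01, 3.01, 3.01].

INTERFACE

Orientations are given as a 3x3 rotation matrix whose columns are the frame's x, y, z axes.
In Python, from plant import read_state, eyes, close_job gives the robot as it stands. The module is installed in compiled form; this text tells all that it offers.
- The arm moves only by the tool play_rows, never from a script. Its argument "rows" is a list of rows, each an object with "translation": the shift along the tool's x, y, z in m, a list of three; "yaw": the turn about the tool's z in degrees; "fingers": the finger opening in m, from 0 to 0.094. In form: [{"translation": [x, y, z], "yaw": yaw, "fingers": fingers}, ...]. A call has 1 to 20 rows; each row shifts and turns the commanded pose from where the row before left it, along the tool's axes as they then stand; what a row does not reach is not made up. A row lasts 1/10 s, in which the tool goes at most 50 mm and 8.59 degrees, less where a joint would pass 70% of its speed; a pose out of reach is approached as far as the arm can. A call is refused whole if a number of a shift passes 0.05 or a number of a turn 8.59, either way. A call with a gripper value outside its range is refused whole. The fingers move at their own pace and stop on an object; the grip force is fixed at half the most. Time passes only in rows, so rows that do not move let the fingers close. It gives the time, the measured TCP pose, the force and the opening at its end, in the units of the state.
- read_state(): the state, without advancing time (a new reading comes with each control period).
- eyes.read_camera(name): name is "side" or "top"; returns a dict with "frame" (400x640x3 uint8, red, green, blue), "mtx" (3x3 intrinsics, pixels), "extrinsics" (4x4, takes a point from camera to world coordinates). Camera axes: x right, y down, z forward; pixel columns grow to the right and rows downward; lengths in mm; the calibration is good to about 2 mm. A picture is of the moment at which its call begins. There is no depth.
- close_job(): hands the job in, once; it reports no verdict.
The state is a dict: "clock": time; "joint_pos": joint angles; "joint_velocities": joint speeds; "joint_torque": joint torques, N m; "position": TCP position; "orientation": TCP orientation; "force": force on the tool from outside, world axes, zero at the start; "moment": the same for the moment, N m; "finger_gap": finger opening in mm.
Only numpy, scipy, OpenCV 4.12 (cv2) and the standard library are available. Lean on these libraries where they do the work, as an engineer would, in place of code of your own. Each camera call takes 0.05 s, during which the arm holds its last target.

TASK

Set out the study models on the gridded site board for the review, each in the middle of its grid square and square to the grid: the round wooden drum in the square between the red-roofed house and the black block, the wooden tower in the square directly behind the red-roofed house (on its river side), and the white hall in the square directly in front of the black block (on the side away from the river), with its long sides parallel to the river. Then set the blue penthouse on the middle of the hall's flat roof, square to it. Keep the models upright throughout, and do not shove or knock over the glue bottle or the pencil jar.

Things in the scene. Friction and masses are not known exactly. Their poses are not given: they have to be found in the camera images.
- board: Fixed grey board, 6 mm thick, on the table: 3 x 3 grid of 80 mm squares in white lines, blue river strip 28 mm wide along the edge far from the robot. Origin: below the central square's middle, at table level. x points to the river (behind = +x), y along it, z up; yaw within 0.5 rad. Squares at x = +80 and -80 mm, y = 0 hold green trees up to 26 mm above the table, within 25 mm of their middles.
- red_house: Fixed landmark on the board: small plaster house with a red gable roof, 50 x 50 mm, 41 mm high. Origin: middle of its underside, on the board's surface; axes parallel to the board's. It stands in the square at y = +80 or -80 mm, x = 0 of the board; the black block is in the other one.
- black_block: Fixed landmark on the board: stepped black block, 46 x 46 mm, 36 mm high. Origin: middle of its underside, on the board's surface; axes parallel to the board's. It stands in the square at y = +80 or -80 mm, x = 0 of the board.
- tower_center (a point): Loose pale wooden tower with dark floor lines, 42 x 42 mm, 90 mm high, about 0.11 kg. The point is its centre, 45 mm above its underside; z up, x and y square to its faces. It starts upright on the table.
- drum_center (a point): Loose round brown wooden drum with upright ribs and a dark disc on top, 50 mm in diameter (52 mm over the ribs), 50 mm high, about 0.07 kg. The point is its centre, 25 mm above its underside; z up. It starts upright on the table.
- hall_center (a point): Loose white hall with grey window slots and a flat roof: 44 mm (its x) by 64 mm (its y), 44 mm high, about 0.08 kg. The point is its centre, 22 mm above its underside; z up. It starts upright on the table.
- penthouse_center (a point): Loose blue block with pale window bands, the penthouse, 36 x 36 mm, 30 mm high, about 0.045 kg. The point is its centre, 15 mm above its underside; z up, x and y square to its faces. It starts upright on the table.
- glue_center (a point): Bystander: white glue bottle with yellow label and orange cap, 44 mm in diameter, 120 mm high. The point is its centre, 60 mm up.
- jar_center (a point): Bystander: aluminium jar of pencils, 66 mm in diameter, 85 mm high (pencils up to about 155 mm). The point is its centre, 42 mm up.
Things that resemble listed ones, but are neither listed nor needed, are in the scene too. There is more than one size of the part that bears drum_center; the job needs the middle-sized.

How it is judged (in metres and radians):
At the end, for the whole second after the job is handed in: Centres within 12 mm of their squares' middles, each way: drum between the landmarks, tower behind the red house, hall in front of the black block, on the board; penthouse on the hall's roof within 10 mm of its middle. Square (hall long sides along river) to 0.2 rad, upright to 0.1 rad, at rest (x of tower_center in the frame of red_house between 0.068 and 0.092 m and y of tower_center in the frame of red_house between -0.012 and 0.012 m and z of tower_center in the frame of red_house between 0.04 and 0.05 m and x of hall_center in the frame of black_block between -0.092 and -0.068 m and y of hall_center in the frame of black_block between -0.012 and 0.012 m and z of hall_center in the frame of black_block between 0.017 and 0.027 m and x of drum_center in the frame of board between -0.012 and 0.012 m and y of drum_center in the frame of board between -0.012 and 0.012 m and z of drum_center in the frame of board between 0.026 and 0.036 m and x of penthouse_center in the frame of hall_center between -0.01 and 0.01 m and y of penthouse_center in the frame of hall_center between -0.01 and 0.01 m and z of penthouse_center in the frame of hall_center between 0.032 and 0.042 m and (angle between the x axis of tower_center and the x axis of board, either way round below 0.2 rad or angle between the x axis of tower_center and the y axis of board, either way round below 0.2 rad) and (angle between the x axis of penthouse_center and the x axis of hall_center, either way round below 0.2 rad or angle between the x axis of penthouse_center and the y axis of hall_center, either way round below 0.2 rad) and angle between the x axis of hall_center and the x axis of board, either way round below 0.2 rad and angle between each of tower_center, drum_center, hall_center, penthouse_center's own z axis and vertical below 0.1 rad and linear speed of each of tower, drum, hall, penthouse below 0.02 m/s and angular speed of each of tower, drum, hall, penthouse below 0.2 rad/s); the robot touches nothing.
It fails at once if a study model was tipped over (more than 0.6 rad) (angle between any of tower_center, drum_center, hall_center, penthouse_center's own z axis and vertical above 0.6 rad).
It fails at once if the glue bottle or the pencil jar was shoved more than 25 mm or tipped (distance of any of glue_center, jar_center from where it was at the start of the episode above 0.025 m or angle between any of glue_center, jar_center's own z axis and vertical above 0.5 rad).
It also fails if it takes over 112 s, if anything falls off the work surface, if the arm or the gripper's body presses on something with over 40 N, if the wrist force passes 120 N, or if a joint passes its speed limit or range.

## Working session

There is one attempt and no reset: what is moved stays moved. The work goes in short steps, Python scripts to look and compute and a tool call to move; the robot and the scene stay as the last step left them, time stands still between calls to the robot, and variables do not carry over. Pictures are saved under pics/ and viewed, and the job is handed in when it is done.

Besides the shell and the picture viewer there is one more tool, called after "Request:" as name(argument=value, ...) on one line, values as JSON. play_rows: Moves the arm, as the interface text tells. Its arguments: {"type":"object","properties":{"rows":{"type":"array","items":{"type":"object","properties":{"translation":{"type":"array","items":{"type":"number"}},"yaw":{"type":"number"},"fingers":{"type":"number"}}}}},"required":["rows"]}

```bash
mkdir -p pics; cat > h.py <<'E'
import numpy as np, cv2
from plant import read_state, eyes, close_job
def snap(n,tag):
    d=eyes.read_camera(n); np.savez(f'pics/{tag}.npz',**{k:np.array(d[k]) for k in('frame','mtx','extrinsics')})
    cv2.imwrite(f'pics/{tag}.png',d['frame'][:,:,::-1]); return d
def load(tag): return np.load(f'pics/{tag}.npz')
def crop(tag,x0,y0,x1,y1,s,out):
    f=load(tag)['frame'][y0:y1,x0:x1,::-1]
    cv2.imwrite(f'pics/{out}.png',cv2.resize(f,None,fx=s,fy=s,interpolation=cv2.INTER_CUBIC))
def ray(d,u,v,z):
    K=d['mtx'];T=d['extrinsics'];r=T[:3,:3]@np.linalg.inv(K)@[u,v,1];o=T[:3,3]
    return o+r*(z-o[2])/r[2]
def proj(d,p):
    K=d['mtx'];T=np.linalg.inv(d['extrinsics']);q=K@(T[:3,:3]@np.array(p,float)+T[:3,3]);return q[:2]/q[2]
E
python3 - <<'E'
from h import *
for n in('top','side'):
    d=snap(n,n+'0'); print(d['mtx'].tolist(),np.round(d['extrinsics'],3).tolist())
s=read_state();print(s)
E
```

```text
[[371.52436295727176, 0.0, 314.8430969397476], [0.0, 371.52436295727176, 201.20178713865724], [0.0, 0.0, 1.0]] [[-0.001, -0.987, 0.159, 369.14], [-1.0, 0.0, -0.008, 13.92], [0.007, -0.159, -0.987, 1176.499], [0.0, 0.0, 0.0, 1.0]]
[[447.1012917264738, 0.0, 314.9449369651679], [0.0, 447.1012917264738, 199.3975405880344], [0.0, 0.0, 1.0]] [[-0.993, -0.073, 0.094, 417.875], [-0.119, 0.659, -0.742, 1007.394], [-0.008, -0.748, -0.663, 971.099], [0.0, 0.0, 0.0, 1.0]]
{'clock': 0.1, 'joint_pos': array([-1.26251219,  0.42665977,  0.07387228,  1.6065    , -0.03411675,
        1.11081208, -0.06709731]), 'joint_velocities': array([ 0.00139668, -0.00164133,  0.00099073, -0.00426792,  0.00021316,
       -0.0005672 , -0.00038921]), 'joint_torque': array([ 9.40120633e-03, -9.37471604e+01,  3.67816910e+00, -4.55036366e+01,
       -4.84313280e-02,  1.67996914e-02,  4.67554537e-05]), 'position': array([298.17200961, 605.11015045, 171.07167983]), 'orientation': array([[-8.97010784e-01,  4.42008448e-01, -4.30762591e-04],
       [ 4.42008652e-01,  8.97010192e-01, -1.03312922e-03],
       [-7.02534098e-05, -1.11712885e-03, -9.99999374e-01]]), 'force': array([ 0.47043091, -0.54668905,  0.08735896]), 'moment': array([ 0.0037776 ,  0.02762672, -0.02074798]), 'finger_gap': 94.11267591440851}
```

View pics/top0.png

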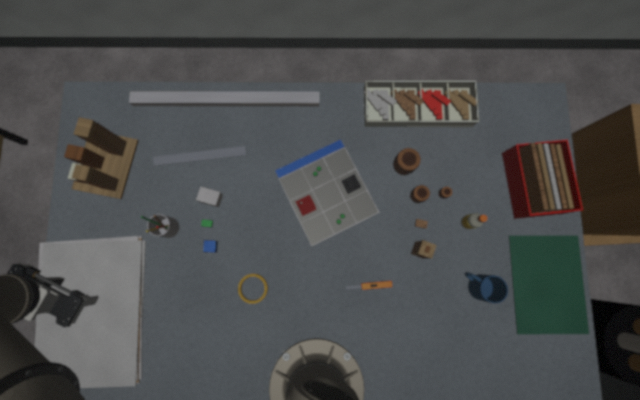

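View pics/side0.png

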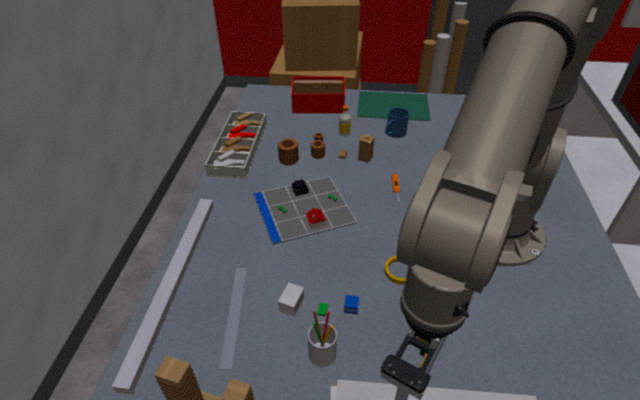

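The top view shows the board at about (328,193), with the white hall at (208,197), penthouse (210,246), jar (160,226), drums (407,160), (420,194), (446,192), tower (426,250) and glue (475,220). I'll enlarge it.

```bash
python3 - <<'E'
from h import *
crop('top0',265,130,390,255,6,'c1')
crop('top0',390,140,500,270,4.5,'c2')
crop('top0',135,175,235,265,7,'c3')
E
```

```text
(no output)
```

View pics/c1.png

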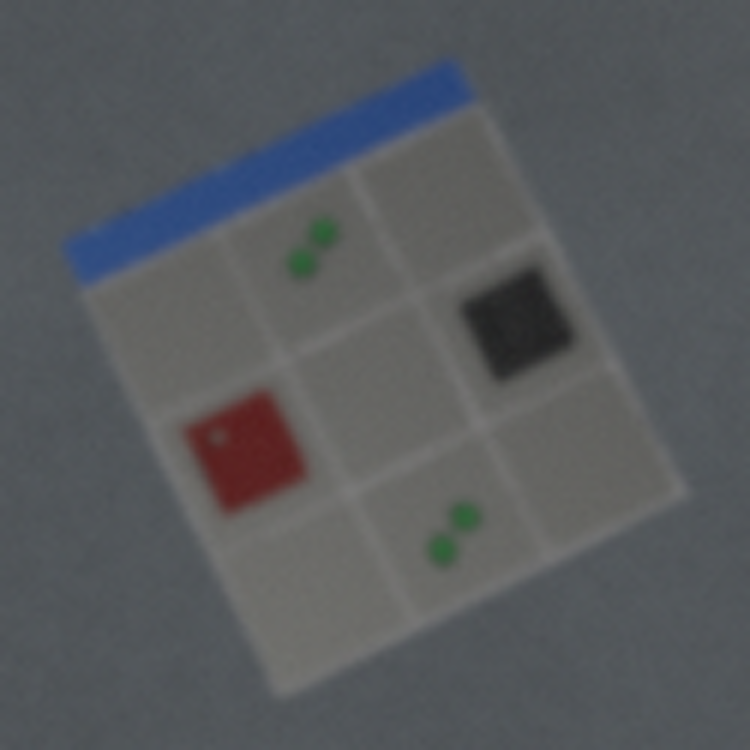

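View pics/c2.png

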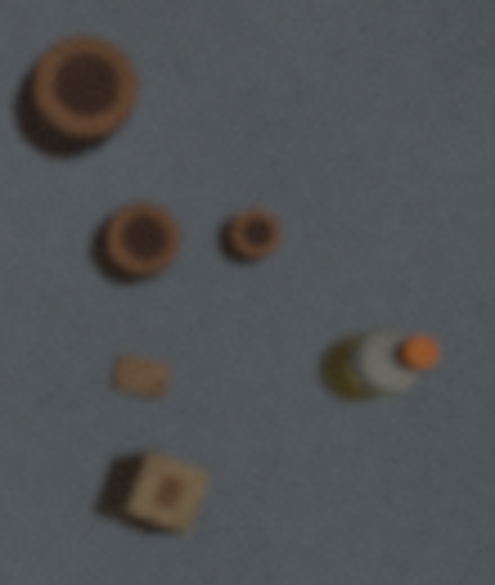

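View pics/c3.png

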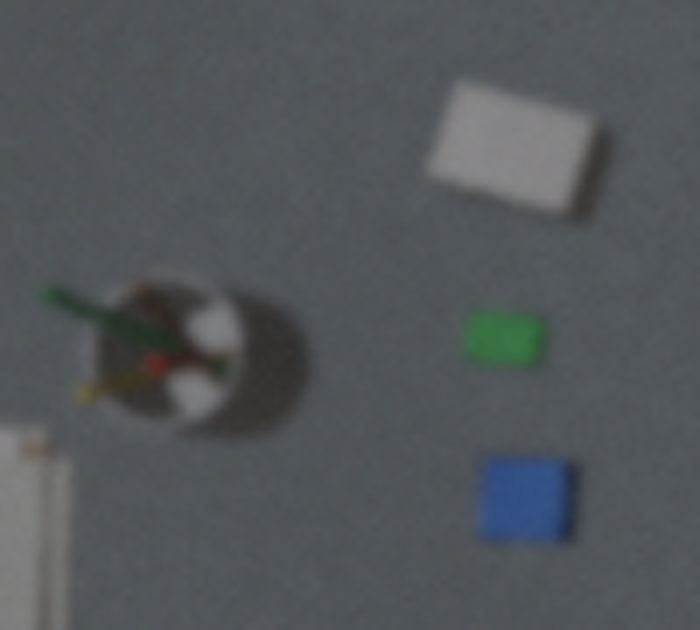

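```bash
python3 - <<'E'
from h import *
from scipy.optimize import least_squares
d=load('top0')
def cv(c,x0,y0,s): return [x0+(c[0]+.5)/s-.5,y0+(c[1]+.5)/s-.5]
B=[((286,361),(40,40)),((415,296),(40,-40)),((350,492),(-40,40)),((482,430),(-40,-40)),((225,230),(120,40)),((352,168),(120,-40)),((85,290),(120,120)),((482,105),(120,-120)),((150,417),(40,120)),((548,233),(40,-120)),((218,553),(-40,120)),((612,365),(-40,-120)),((283,695),(-120,120)),((418,625),(-120,40)),((548,555),(-120,-40)),((687,490),(-120,-120))]
W=np.array([ray(d,*cv(c,265,130,6),6)[:2] for c,_ in B]);M=np.array([m for _,m in B],float)
def fit(W,M,g):
    f=lambda p:((M@np.array([[np.cos(p[2]),-np.sin(p[2])],[np.sin(p[2]),np.cos(p[2])]]).T+p[:2])-W).ravel()
    r=least_squares(f,g);return r.x,np.abs(r.fun).max()
b,e=fit(W,M,[W.mean(0)[0],W.mean(0)[1],.45]);print('board',b,e)
def pts(L,x0,y0,s,z): 
    return np.array([ray(d,*cv(c,x0,y0,s),z)[:2] for c in L])
def rect(name,L,x0,y0,s,z):
    P=pts(L,x0,y0,s,z);E=np.roll(P,-1,0)-P
    print(name,P.mean(0).round(1),np.linalg.norm(E,axis=1).round(1),np.degrees(np.arctan2(E[:,1],E[:,0])).round(1), 'R',np.hypot(*P.mean(0)).round())
rect('hall',[(462,80),(597,117),(570,215),(430,176)],135,175,7,44)
rect('pent',[(482,455),(570,460),(565,541),(478,538)],135,175,7,30)
rect('tower',[(147,452),(209,469),(187,532),(127,515)],390,140,4.5,90)
rect('red',[(185,430),(268,390),(306,475),(230,515)],265,130,6,30)
rect('black',[(462,307),(540,268),(576,345),(500,382)],265,130,6,35)
for n,c,z in(('drum',(143,238),50),('glue',(420,352),120),):print(n,pts([c],390,140,4.5,z))
print('drumdiam',pts([(105,238),(181,238),(143,203),(143,276)],390,140,4.5,50))
print('jar',pts([(170,350)],135,175,7,85)); print('small drum',pts([(252,234)],390,140,4.5,38),'wood chip',pts([(140,376)],390,140,4.5,10),'bigdrum',pts([(84,87)],390,140,4.5,60),'green',pts([(503,338)],135,175,7,20))
c,s=np.cos(b[2]),np.sin(b[2])
for n,m in(('drum',(0,0)),('tower',(80,80)),('hall',(-80,-80))):
    print('target',n,b[0]+c*m[0]-s*m[1],b[1]+s*m[0]+c*m[1])
# check in side
ds=load('side0')
for n,p in dict(board=(b[0],b[1],6)).items(): print(n,proj(ds,p))
P=pts([(462,80),(597,117),(570,215),(430,176)],135,175,7,44)
print('hall side',[proj(ds,(*p,44)).round(1).tolist() for p in P])
P=pts([(147,452),(209,469),(187,532),(127,515)],390,140,4.5,90)
print('tower side',[proj(ds,(*p,90)).round(1).tolist() for p in P])
P=pts([(482,455),(570,460),(565,541),(478,538)],135,175,7,30)
print('pent side',[proj(ds,(*p,30)).round(1).tolist() for p in P])
print('drum side',proj(ds,(*pts([(143,238)],390,140,4.5,50)[0],50)))
crop('side0',275,280,370,370,8,'s1');crop('side0',270,95,390,170,6.5,'s2')
E
```

```text
board [ 5.78372849e+02 -3.90017210e+01  4.53253444e-01] 3.3887898837529065
hall [569.6 334.9] [62.6 45.  64.6 44.7] [-105.4  167.    74.4  -15.6] R 661.0
pent [416.1 328. ] [38.6 35.2 37.9 36.1] [-9.330e+01  1.788e+02  8.800e+01 -1.000e-01] R 530.0
tower [ 403.9 -320. ] [41.2 43.5 39.7 43.1] [-105.5  157.9   74.1  -20.2] R 515.0
red [542.3  33.4] [48.1 49.  44.6 50.4] [ -63.9 -156.2  118.    27.9] R 543.0
black [ 608.7 -108.9] [46.3 45.  44.6 44.3] [ -63.1 -156.3  116.1   25.8] R 618.0
drum [[ 578.18257023 -323.96690412]]
glue [[ 491.29610755 -476.52583098]]
drumdiam [[ 578.17931642 -297.82201626]
 [ 578.18582515 -350.12083253]
 [ 602.70134244 -325.12074737]
 [ 551.75023635 -322.72300946]]
jar [[475.82046525 463.76167925]]
small drum [[ 583.2436994  -403.57279642]] wood chip [[ 487.1594333  -329.22243571]] bigdrum [[ 682.33367456 -285.12853636]] green [[487.45311998 343.0798854 ]]
target drum 578.3728487703124 -39.00172103870828
target tower 615.263602533517 67.95187771693253
target hall 541.4820950071079 -145.95531979434907
board [306.39827762 205.84292142]
hall side [[276.3, 301.2], [286.9, 282.5], [303.2, 287.2], [292.7, 306.9]]
tower side [[358.3, 139.7], [361.9, 133.6], [373.2, 136.8], [369.8, 142.8]]
pent side [[342.6, 306.6], [344.6, 294.1], [358.3, 295.6], [357.1, 308.0]]
drum side [316.67563637 143.96819905]
```

View pics/s1.png

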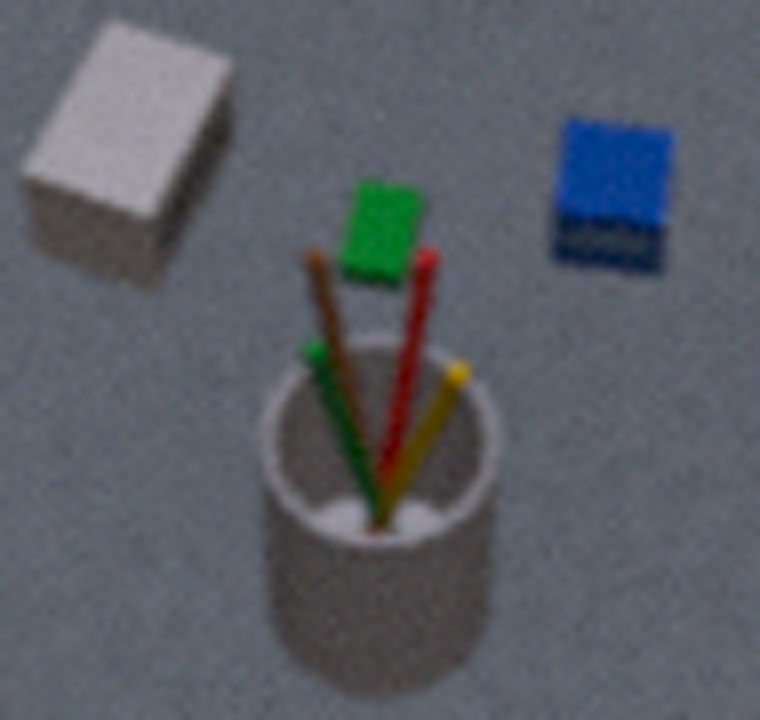

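View pics/s2.png

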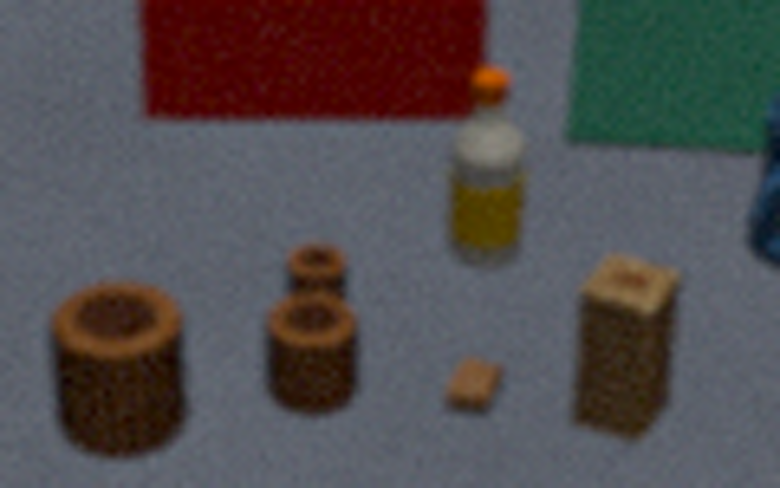

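The side view agrees with the top measurements to 1–2 px, and the sizes match. I'll take the hall first, with the jaws across its 44 mm width.

```bash
cat >> h.py <<'E'
def plan(x,y,z,ang):
    s=read_state();p=s['position'];Y=s['orientation'][:,1];a=np.degrees(np.arctan2(Y[1],Y[0]))
    dy=(a-ang+90)%180-90   # tool yaw (cw positive)
    r=np.radians(a-dy);D=np.array([x,y,z])-p
    tx=-np.sin(r)*D[0]+np.cos(r)*D[1];ty=np.cos(r)*D[0]+np.sin(r)*D[1]
    print('pos',p.round(1),'ang',a.round(2),'t',s['clock'],'gap',round(s['finger_gap'],1),'F',s['force'].round(1),'j',s['joint_pos'].round(2))
    print('yaw',round(dy,2),'tool after yaw x %.1f y %.1f z %.1f'%(tx,ty,-D[2]))
E
python3 -c "
from h import *
plan(569,335,200,-15.5)"
```

```text
pos [298.2 605.1 171.1] ang 63.77 t 0.1 gap 94.1 F [ 0.5 -0.5  0.1] j [-1.26  0.43  0.07  1.61 -0.03  1.11 -0.07]
yaw 79.27 tool after yaw x -187.9 y 333.2 z -28.9
```

Request:
play_rows(rows=[{"translation": [0, 0, -0.02], "yaw": 7.92, "fingers": 0.07}, {"translation": [0, 0, -0.02], "yaw": 7.92, "fingers": 0.07}, {"translation": [0, 0, -0.02], "yaw": 7.92, "fingers": 0.07}, {"translation": [0, 0, -0.02], "yaw": 7.92, "fingers": 0.07}, {"translation": [0, 0, 0], "yaw": 7.92, "fingers": 0.07}, {"translation": [0, 0, 0], "yaw": 7.92, "fingers": 0.07}, {"translation": [0, 0, 0], "yaw": 7.92, "fingers": 0.07}, {"translation": [0, 0, 0], "yaw": 7.92, "fingers": 0.07}, {"translation": [0, 0, 0], "yaw": 7.92, "fingers": 0.07}, {"translation": [0, 0, 0], "yaw": 7.92, "fingers": 0.07}])

```text
clock: 1.1
position: [298.2, 605.3, 251.3]
orientation: [[0.272, 0.962, -0.0], [0.962, -0.272, -0.001], [-0.001, -0.0, -1.0]]
force: [-0.7, -0.4, -0.3]
finger_gap: 70.2
```

Request:
play_rows(rows=[{"translation": [-0.0157, 0.0278, 0], "yaw": 0, "fingers": 0.07}, {"translation": [-0.0157, 0.0278, 0], "yaw": 0, "fingers": 0.07}, {"translation": [-0.0157, 0.0278, 0], "yaw": 0, "fingers": 0.07}, {"translation": [-0.0157, 0.0278, 0], "yaw": 0, "fingers": 0.07}, {"translation": [-0.0157, 0.0278, 0], "yaw": 0, "fingers": 0.07}, {"translation": [-0.0157, 0.0278, 0], "yaw": 0, "fingers": 0.07}, {"translation": [-0.0157, 0.0278, 0], "yaw": 0, "fingers": 0.07}, {"translation": [-0.0157, 0.0278, 0], "yaw": 0, "fingers": 0.07}, {"translation": [-0.0157, 0.0278, 0], "yaw": 0, "fingers": 0.07}, {"translation": [-0.0157, 0.0278, 0], "yaw": 0, "fingers": 0.07}, {"translation": [-0.0157, 0.0278, 0], "yaw": 0, "fingers": 0.07}, {"translation": [-0.0157, 0.0278, 0], "yaw": 0, "fingers": 0.07}, {"translation": [0, 0, 0], "yaw": 0, "fingers": 0.07}, {"translation": [0, 0, 0], "yaw": 0, "fingers": 0.07}])

```text
clock: 2.5
position: [569.9, 334.4, 251.3]
orientation: [[0.267, 0.964, -0.001], [0.964, -0.267, -0.001], [-0.001, -0.0, -1.0]]
force: [-0.0, -0.8, 0.3]
finger_gap: 70.1
```

```bash
python3 -c "
from h import *
plan(569,335,9,-15.5)
print(read_state()['orientation'][:,2])"
```

```text
pos [569.9 334.4 251.3] ang -15.52 t 2.5 gap 70.1 F [-0.  -0.8  0.3] j [-0.98  0.37  0.47  1.56 -0.18  1.25 -0.75]
yaw -0.02 tool after yaw x 0.3 y -1.0 z 242.3
[-5.95328705e-04 -5.00992658e-04 -9.99999697e-01]
```

Accurate motion. Next: descend, close and lift. I'll lift before any travel.

Request:
play_rows(rows=[{"translation": [0, -0.001, 0.03], "yaw": 0, "fingers": 0.07}, {"translation": [0, 0, 0.03], "yaw": 0, "fingers": 0.07}, {"translation": [0, 0, 0.03], "yaw": 0, "fingers": 0.07}, {"translation": [0, 0, 0.03], "yaw": 0, "fingers": 0.07}, {"translation": [0, 0, 0.03], "yaw": 0, "fingers": 0.07}, {"translation": [0, 0, 0.02], "yaw": 0, "fingers": 0.07}, {"translation": [0, 0, 0.02], "yaw": 0, "fingers": 0.07}, {"translation": [0, 0, 0.02], "yaw": 0, "fingers": 0.07}, {"translation": [0, 0, 0.02], "yaw": 0, "fingers": 0.07}, {"translation": [0, 0, 0.012], "yaw": 0, "fingers": 0.07}, {"translation": [0, 0, 0], "yaw": 0, "fingers": 0.07}, {"translation": [0, 0, 0], "yaw": 0, "fingers": 0.06}, {"translation": [0, 0, 0], "yaw": 0, "fingers": 0.05}, {"translation": [0, 0, 0], "yaw": 0, "fingers": 0.04}, {"translation": [0, 0, 0], "yaw": 0, "fingers": 0.03}, {"translation": [0, 0, 0], "yaw": 0, "fingers": 0.03}, {"translation": [0, 0, 0], "yaw": 0, "fingers": 0.03}])

```text
clock: 4.2
position: [569.3, 335.8, 10.6]
orientation: [[0.266, 0.964, 0.001], [0.964, -0.266, 0.001], [0.001, 0.001, -1.0]]
force: [-0.5, 0.4, 6.6]
finger_gap: 30.3
```

```bash
python3 -c "
from h import *
snap('top','top1');snap('side','side1')
crop('top1',165,150,265,240,7,'c4');plan(541.5,-146,100,26)"
```

```text
pos [569.3 335.7  10.5] ang -15.44 t 4.3 gap 30.1 F [-1.   0.3  6.4] j [-0.91  0.6   0.38  1.78 -0.3   0.81 -0.65]
yaw -41.44 tool after yaw x -420.8 y -236.1 z -89.5
```

View pics/side1.png

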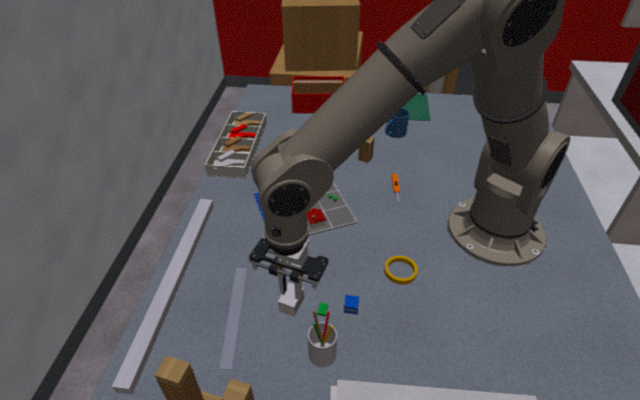

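The finger gap is 30 mm, not 44 mm, which is wrong for the hall. Looking closer.

```bash
python3 -c "
from h import *
crop('side1',235,225,370,360,5.5,'s3')"
```

```text
(no output)
```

View pics/s3.png

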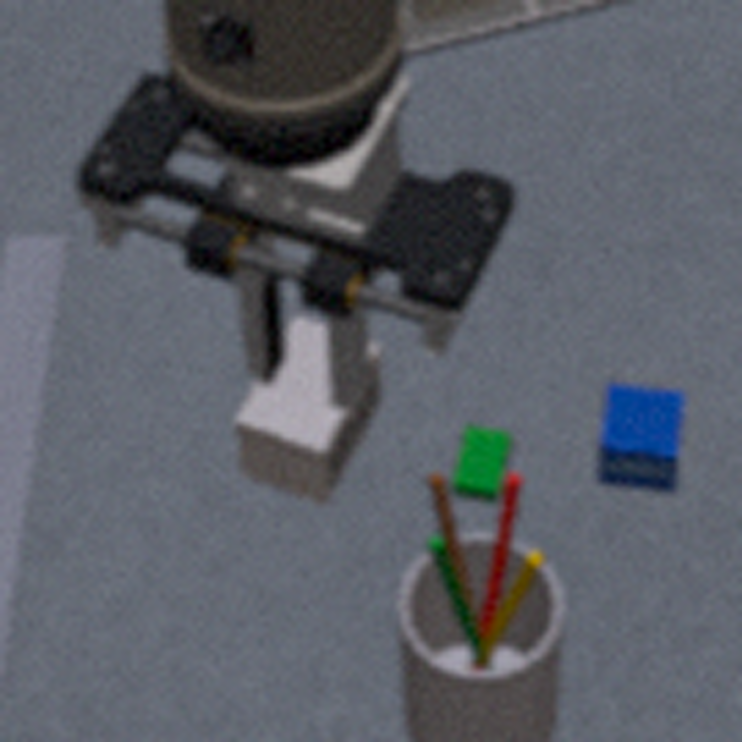

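View pics/c4.png

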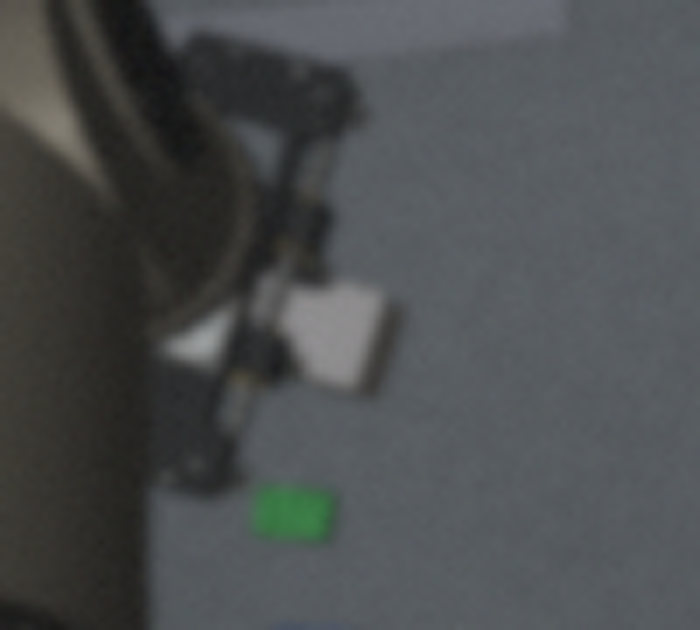

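Request:
play_rows(rows=[{"translation": [0, 0, 0], "yaw": 0, "fingers": 0.02}, {"translation": [0, 0, 0], "yaw": 0, "fingers": 0.02}, {"translation": [0, 0, 0], "yaw": 0, "fingers": 0.02}])

```text
clock: 4.6
position: [569.4, 335.8, 10.6]
orientation: [[0.266, 0.964, 0.001], [0.964, -0.266, 0.001], [0.001, 0.001, -1.0]]
force: [-0.4, -0.1, 6.6]
finger_gap: 20.4
```

```bash
python3 -c "
from h import *
d=snap('side','side2')
s=read_state();p=s['position'];R=s['orientation']
print(p,s['finger_gap'],s['joint_pos'])
for z in(0,-19,-60,-97):
  for y in(-20,0,20): print(z,y,proj(d,p+R@[0,y,z]).round(1))
crop('side2',255,240,325,320,8.5,'s4')"
```

```text
[569.36668204 335.81191085  10.56657   ] 20.269421918945653 [-0.90882923  0.60410514  0.38431913  1.7789056  -0.29755399  0.81443153
 -0.64976136]
0 -20 [297.6 304.9]
0 0 [290.5 302.4]
0 20 [283.4 300. ]
-19 -20 [297.3 300.4]
-19 0 [290.2 298. ]
-19 20 [283.  295.6]
-60 -20 [296.8 290.5]
-60 0 [289.4 288. ]
-60 20 [282.2 285.6]
-97 -20 [296.3 281.1]
-97 0 [288.8 278.6]
-97 20 [281.3 276.2]
```

View pics/s4.png

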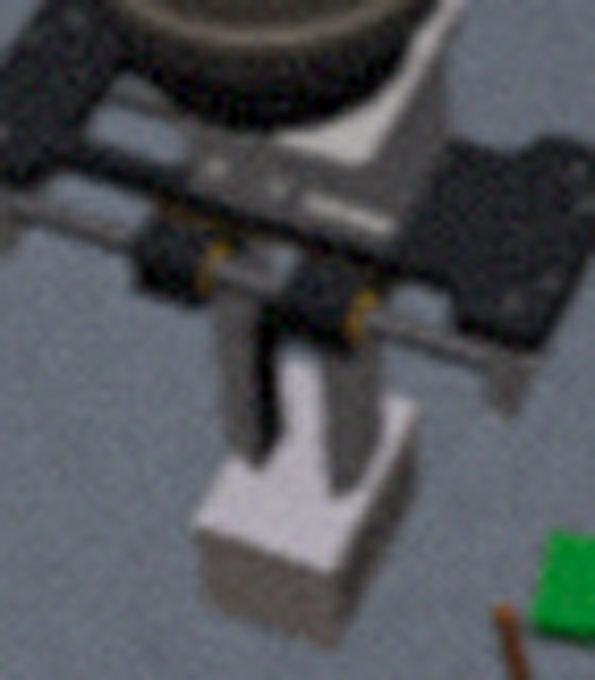

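The fingertips appear to rest on the roof while the reported TCP z is 10.6 mm. I'll raise and open the gripper, then compare the tips with the pose projected into both cameras.

Request:
play_rows(rows=[{"translation": [0, 0, -0.03], "yaw": 0, "fingers": 0.07}, {"translation": [0, 0, -0.03], "yaw": 0, "fingers": 0.07}, {"translation": [0, 0, -0.03], "yaw": 0, "fingers": 0.07}, {"translation": [0, 0, 0], "yaw": 0, "fingers": 0.07}, {"translation": [0, 0, 0], "yaw": 0, "fingers": 0.07}])

```text
clock: 5.15
position: [569.0, 335.6, 100.3]
orientation: [[0.266, 0.964, 0.001], [0.964, -0.266, 0.001], [0.001, 0.001, -1.0]]
force: [-0.1, 0.0, -0.1]
finger_gap: 56.4
```

```bash
python3 -c "
from h import *
s=read_state();p=s['position'];R=s['orientation']
print(p,s['finger_gap'],s['force'])
for n in('side','top'):
  d=snap(n,n+'3')
  f=d['frame'][:,:,::-1].copy();f=cv2.resize(f,None,fx=6,fy=6,interpolation=cv2.INTER_CUBIC)
  for z,c in((0,(0,0,255)),(-19,(0,255,0)),(-97,(255,0,255))):
    for y in(-41,41):
      q=proj(d,p+R@[0,y,z]);cv2.circle(f,tuple(int(round((t+.5)*6-.5)) for t in q),4,c,-1)
  q=proj(d,p);x,y=[int(t*6) for t in q]
  cv2.imwrite('pics/ov_%s.png'%n,f[max(0,y-380):y+220,max(0,x-350):x+350])
"
```

```text
[568.99548613 335.64731018 100.30661866] 56.376675283802655 [-0.1062685   0.00804336 -0.0510797 ]
```

View pics/ov_side.png

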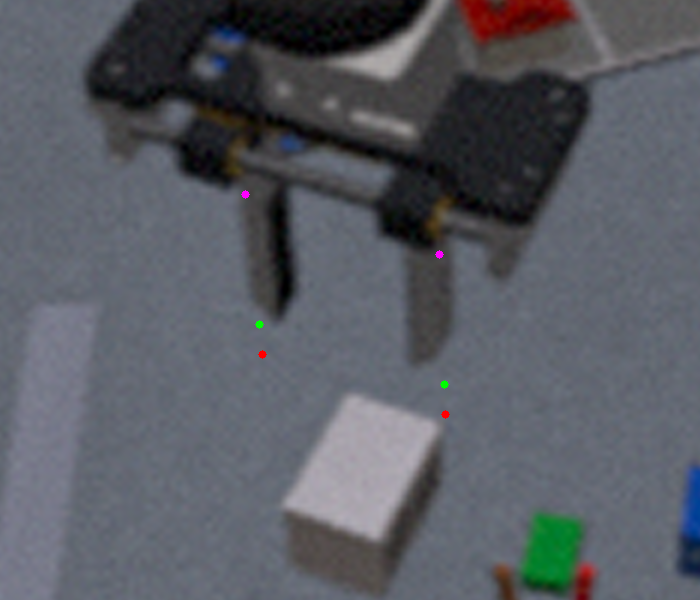

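View pics/ov_top.png

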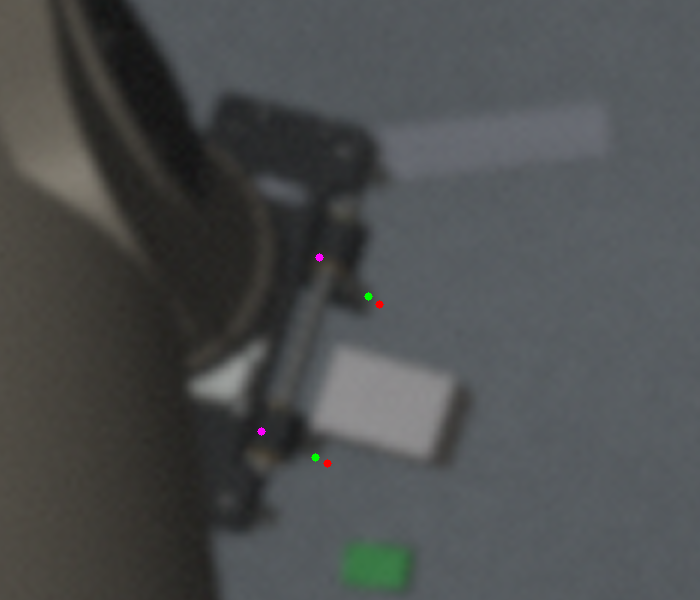

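The tips sit about 33 mm higher than the reported TCP: contact on the 44 mm roof came at a reported z of about 11, and both views show the same offset. The xy agrees. I'll work with true z ≈ reported + 33 and watch the force while descending.

Request:
play_rows(rows=[{"translation": [0, 0, 0.02], "yaw": 0, "fingers": 0.072}, {"translation": [0, 0, 0.02], "yaw": 0, "fingers": 0.072}, {"translation": [0, 0, 0.02], "yaw": 0, "fingers": 0.072}, {"translation": [0, 0, 0.02], "yaw": 0, "fingers": 0.072}, {"translation": [0, 0, 0.01], "yaw": 0, "fingers": 0.072}, {"translation": [0, 0, 0.01], "yaw": 0, "fingers": 0.072}, {"translation": [0, 0, 0.005], "yaw": 0, "fingers": 0.072}, {"translation": [0, 0, 0], "yaw": 0, "fingers": 0.072}])

```text
clock: 6.05
position: [568.6, 335.2, -5.8]
orientation: [[0.266, 0.964, -0.001], [0.964, -0.266, -0.0], [-0.001, -0.0, -1.0]]
force: [-0.3, -0.1, 0.4]
finger_gap: 72.2
```

Request:
play_rows(rows=[{"translation": [0, 0, 0.008], "yaw": 0, "fingers": 0.072}, {"translation": [0, 0, 0.008], "yaw": 0, "fingers": 0.072}, {"translation": [0, 0, 0], "yaw": 0, "fingers": 0.072}, {"translation": [0, 0, 0], "yaw": 0, "fingers": 0.055}, {"translation": [0, 0, 0], "yaw": 0, "fingers": 0.045}, {"translation": [0, 0, 0], "yaw": 0, "fingers": 0.03}, {"translation": [0, 0, 0], "yaw": 0, "fingers": 0.03}, {"translation": [0, 0, 0], "yaw": 0, "fingers": 0.03}, {"translation": [0, 0, 0], "yaw": 0, "fingers": 0.03}])

```text
clock: 6.95
position: [568.9, 335.4, -21.1]
orientation: [[0.266, 0.964, 0.0], [0.964, -0.266, 0.0], [0.0, 0.0, -1.0]]
force: [-0.2, -0.1, 3.5]
finger_gap: 43.9
```

```bash
python3 -c "
from h import *
snap('side','side4')
crop('side4',235,225,370,340,5.5,'s5');plan(541.5,-146,100,26)"
```

```text
pos [569.  335.4 -21.1] ang -15.43 t 7.0 gap 43.8 F [-0.6  0.2  4.1] j [-0.9   0.65  0.37  1.79 -0.32  0.76 -0.63]
yaw -41.43 tool after yaw x -420.7 y -235.7 z -121.1
```

View pics/s5.png

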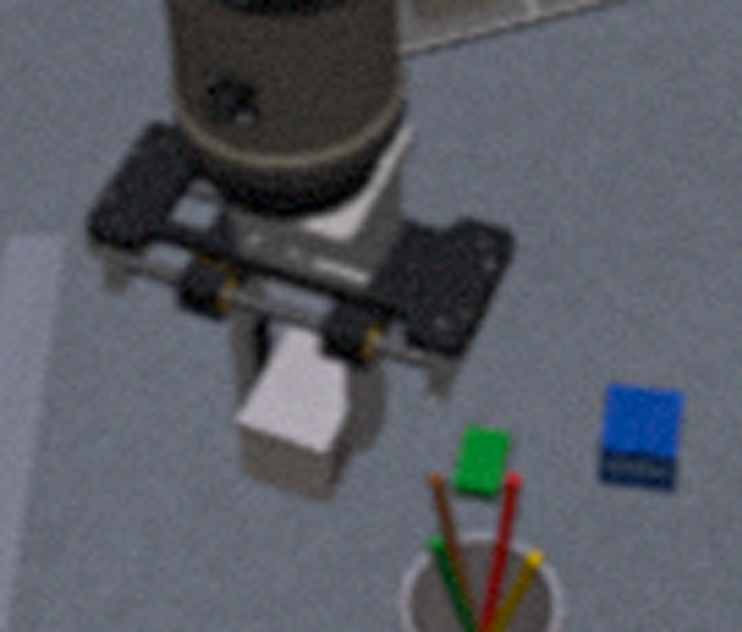

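The hall is gripped at 43.9 mm. Lifting and turning it to board yaw.

Request:
play_rows(rows=[{"translation": [0, 0, -0.01], "yaw": 0, "fingers": 0.03}, {"translation": [0, 0, -0.02], "yaw": 0, "fingers": 0.03}, {"translation": [0, 0, -0.02], "yaw": -6.9, "fingers": 0.03}, {"translation": [0, 0, -0.02], "yaw": -6.9, "fingers": 0.03}, {"translation": [0, 0, -0.02], "yaw": -6.9, "fingers": 0.03}, {"translation": [0, 0, -0.02], "yaw": -6.9, "fingers": 0.03}, {"translation": [0, 0, -0.01], "yaw": -6.9, "fingers": 0.03}, {"translation": [0, 0, 0], "yaw": -6.9, "fingers": 0.03}, {"translation": [0, 0, 0], "yaw": 0, "fingers": 0.03}])

```text
clock: 7.9
position: [569.0, 335.2, 99.6]
orientation: [[-0.44, 0.898, 0.001], [0.898, 0.44, 0.001], [0.0, 0.001, -1.0]]
force: [0.1, -0.2, -2.1]
finger_gap: 43.9
```

```bash
python3 -c "
from h import *
plan(541.5,-146,80,26)"
```

```text
pos [569.  335.2  99.6] ang 26.08 t 7.9 gap 43.9 F [ 0.1 -0.2 -2.1] j [-0.81  0.48  0.24  1.72 -0.14  0.96 -0.06]
yaw 0.08 tool after yaw x -420.5 y -235.7 z 19.6
```

Request:
play_rows(rows=[{"translation": [-0.0234, -0.0131, 0], "yaw": 0, "fingers": 0.03}, {"translation": [-0.0234, -0.0131, 0], "yaw": 0, "fingers": 0.03}, {"translation": [-0.0234, -0.0131, 0], "yaw": 0, "fingers": 0.03}, {"translation": [-0.0234, -0.0131, 0], "yaw": 0, "fingers": 0.03}, {"translation": [-0.0234, -0.0131, 0], "yaw": 0, "fingers": 0.03}, {"translation": [-0.0234, -0.0131, 0], "yaw": 0, "fingers": 0.03}, {"translation": [-0.0234, -0.0131, 0], "yaw": 0, "fingers": 0.03}, {"translation": [-0.0234, -0.0131, 0], "yaw": 0, "fingers": 0.03}, {"translation": [-0.0234, -0.0131, 0], "yaw": 0, "fingers": 0.03}, {"translation": [-0.0234, -0.0131, 0], "yaw": 0, "fingers": 0.03}, {"translation": [-0.0234, -0.0131, 0], "yaw": 0, "fingers": 0.03}, {"translation": [-0.0234, -0.0131, 0], "yaw": 0, "fingers": 0.03}, {"translation": [-0.0234, -0.0131, 0], "yaw": 0, "fingers": 0.03}, {"translation": [-0.0234, -0.0131, 0], "yaw": 0, "fingers": 0.03}, {"translation": [-0.0234, -0.0131, 0], "yaw": 0, "fingers": 0.03}, {"translation": [-0.0234, -0.0131, 0], "yaw": 0, "fingers": 0.03}, {"translation": [-0.0234, -0.0131, 0], "yaw": 0, "fingers": 0.03}, {"translation": [-0.0234, -0.0131, 0], "yaw": 0, "fingers": 0.03}, {"translation": [0, 0, 0], "yaw": 0, "fingers": 0.03}, {"translation": [0, 0, 0], "yaw": 0, "fingers": 0.03}])

```text
clock: 9.9
position: [540.9, -146.9, 98.6]
orientation: [[-0.434, 0.901, -0.0], [0.901, 0.434, 0.0], [0.0, -0.0, -1.0]]
force: [-0.3, 0.3, 0.3]
finger_gap: 43.8
```

```bash
python3 -c "
from h import *
plan(541.5,-146,-16,26)
snap('side','side5');snap('top','top5')
crop('side5',200,100,370,250,4.5,'s6');crop('top5',260,120,420,270,4.5,'t6')"
```

```text
pos [ 540.9 -146.9   98.6] ang 25.72 t 9.9 gap 43.8 F [-0.3  0.3  0.3] j [-0.17  0.34  0.39  1.95 -0.16  0.88  0.76]
yaw -0.28 tool after yaw x 0.6 y 0.9 z 114.6
```

View pics/s6.png

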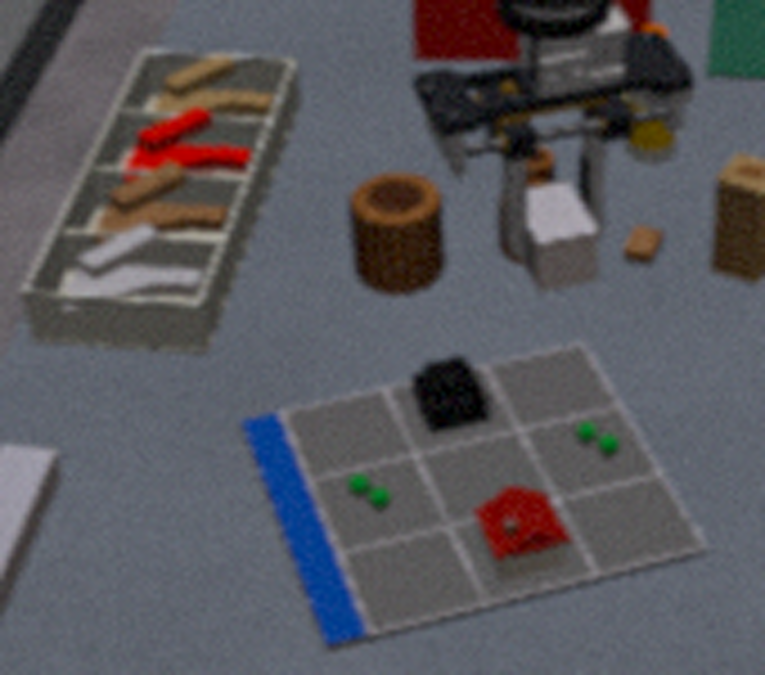

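View pics/t6.png

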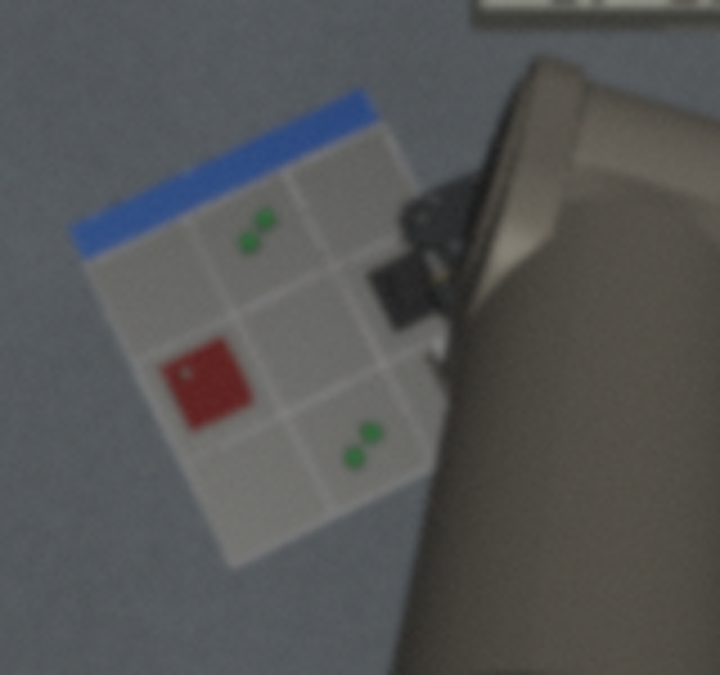

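```bash
python3 -c "
from h import *
d=load('side5')
r=np.radians(25.72);R=np.array([[np.cos(r),-np.sin(r)],[np.sin(r),np.cos(r)]])
def show(c,L):
  for z0,n in((0,'bot'),(44,'top')):
    for zz in (L,):
      print(n,[((proj(d,(*(np.array(c)+R@m),zz+z0))-[200,100]+.5)*4.5-.5).round().tolist() for m in((22,32),(-22,32),(-22,-32),(22,-32))])
for L in(87,120):print(L);show((540.9,-146.9),L)
"
```

```text
87
bot [[535.0, 331.0], [593.0, 319.0], [563.0, 268.0], [506.0, 280.0]]
top [[535.0, 281.0], [594.0, 269.0], [563.0, 219.0], [506.0, 231.0]]
120
bot [[535.0, 294.0], [594.0, 281.0], [563.0, 232.0], [506.0, 243.0]]
top [[535.0, 243.0], [595.0, 230.0], [564.0, 181.0], [505.0, 193.0]]
```

The hall's corners match a bottom at about 120 mm, so the 33 mm offset holds here too. Lowering onto the board and releasing gently.

Request:
play_rows(rows=[{"translation": [0.0006, 0.0009, 0.02], "yaw": -0.28, "fingers": 0.03}, {"translation": [0, 0, 0.02], "yaw": 0, "fingers": 0.03}, {"translation": [0, 0, 0.02], "yaw": 0, "fingers": 0.03}, {"translation": [0, 0, 0.02], "yaw": 0, "fingers": 0.03}, {"translation": [0, 0, 0.015], "yaw": 0, "fingers": 0.03}, {"translation": [0, 0, 0.01], "yaw": 0, "fingers": 0.03}, {"translation": [0, 0, 0.006], "yaw": 0, "fingers": 0.03}, {"translation": [0, 0, 0.002], "yaw": 0, "fingers": 0.03}, {"translation": [0, 0, 0], "yaw": 0, "fingers": 0.03}, {"translation": [0, 0, 0], "yaw": 0, "fingers": 0.03}])

```text
clock: 11.0
position: [542.2, -145.8, -13.8]
orientation: [[-0.442, 0.897, 0.001], [0.897, 0.442, -0.0], [-0.0, 0.001, -1.0]]
force: [-0.0, -0.3, -0.4]
finger_gap: 44.0
```

Request:
play_rows(rows=[{"translation": [0, 0, 0.001], "yaw": 0, "fingers": 0.03}, {"translation": [0, 0, 0], "yaw": 0, "fingers": 0.03}, {"translation": [0, 0, 0], "yaw": 0, "fingers": 0.046}, {"translation": [0, 0, 0], "yaw": 0, "fingers": 0.05}, {"translation": [0, 0, 0], "yaw": 0, "fingers": 0.056}, {"translation": [0, 0, 0], "yaw": 0, "fingers": 0.06}, {"translation": [0, 0, 0], "yaw": 0, "fingers": 0.06}, {"translation": [0, 0, -0.01], "yaw": 0, "fingers": 0.06}, {"translation": [0, 0, -0.02], "yaw": 0, "fingers": 0.06}, {"translation": [0, 0, -0.03], "yaw": 0, "fingers": 0.06}, {"translation": [0, 0, -0.03], "yaw": 0, "fingers": 0.06}, {"translation": [0, 0, -0.03], "yaw": 0, "fingers": 0.06}])

```text
clock: 12.2
position: [541.6, -145.8, 106.6]
orientation: [[-0.442, 0.897, 0.0], [0.897, 0.442, -0.0], [-0.0, 0.0, -1.0]]
force: [0.7, 0.1, -0.7]
finger_gap: 60.4
```

```bash
python3 -c "
from h import *
plan(415.5,328,100,-2)"
```

```text
pos [ 541.6 -145.8  106.6] ang 26.23 t 12.2 gap 60.4 F [ 0.7  0.1 -0.7] j [-0.18  0.33  0.4   1.95 -0.16  0.9   0.76]
yaw 28.23 tool after yaw x 469.1 y -142.6 z 6.6
```

Request:
play_rows(rows=[{"translation": [0, 0, 0], "yaw": 7.06, "fingers": 0.06}, {"translation": [0, 0, 0], "yaw": 7.06, "fingers": 0.06}, {"translation": [0, 0, 0], "yaw": 7.06, "fingers": 0.06}, {"translation": [0, 0, 0], "yaw": 7.06, "fingers": 0.06}])

```text
clock: 12.6
position: [541.8, -145.7, 105.5]
orientation: [[0.04, 0.999, 0.001], [0.999, -0.04, 0.0], [0.0, 0.001, -1.0]]
force: [0.3, 0.4, -0.8]
finger_gap: 59.8
```

Request:
play_rows(rows=[{"translation": [0.0261, -0.0079, 0], "yaw": 0, "fingers": 0.06}, {"translation": [0.0261, -0.0079, 0], "yaw": 0, "fingers": 0.06}, {"translation": [0.0261, -0.0079, 0], "yaw": 0, "fingers": 0.06}, {"translation": [0.0261, -0.0079, 0], "yaw": 0, "fingers": 0.06}, {"translation": [0.0261, -0.0079, 0], "yaw": 0, "fingers": 0.06}, {"translation": [0.0261, -0.0079, 0], "yaw": 0, "fingers": 0.06}, {"translation": [0.0261, -0.0079, 0], "yaw": 0, "fingers": 0.06}, {"translation": [0.0261, -0.0079, 0], "yaw": 0, "fingers": 0.06}, {"translation": [0.0261, -0.0079, 0], "yaw": 0, "fingers": 0.06}, {"translation": [0.0261, -0.0079, 0], "yaw": 0, "fingers": 0.06}, {"translation": [0.0261, -0.0079, 0], "yaw": 0, "fingers": 0.06}, {"translation": [0.0261, -0.0079, 0], "yaw": 0, "fingers": 0.06}, {"translation": [0.0261, -0.0079, 0], "yaw": 0, "fingers": 0.06}, {"translation": [0.0261, -0.0079, 0], "yaw": 0, "fingers": 0.06}, {"translation": [0.0261, -0.0079, 0], "yaw": 0, "fingers": 0.06}, {"translation": [0.0261, -0.0079, 0], "yaw": 0, "fingers": 0.06}, {"translation": [0.0261, -0.0079, 0], "yaw": 0, "fingers": 0.06}, {"translation": [0.0261, -0.0079, 0], "yaw": 0, "fingers": 0.06}, {"translation": [0, 0, 0], "yaw": 0, "fingers": 0.06}, {"translation": [0, 0, 0], "yaw": 0, "fingers": 0.06}])

```text
clock: 14.6
position: [415.9, 328.9, 105.1]
orientation: [[0.034, 0.999, 0.0], [0.999, -0.034, -0.0], [-0.0, 0.0, -1.0]]
force: [-0.7, 0.4, 0.5]
finger_gap: 59.9
```

```bash
python3 -c "
from h import *
plan(415.5,328,-25,-2)
d=snap('top','top6');snap('side','side6')
crop('top6',265,130,390,255,6,'t7')"
```

```text
pos [415.9 328.9 105.1] ang -1.94 t 14.6 gap 59.9 F [-0.7  0.4  0.5] j [-1.02  0.27  0.28  2.01 -0.09  0.87 -0.73]
yaw 0.06 tool after yaw x -0.9 y -0.3 z 130.1
```

View pics/t7.png

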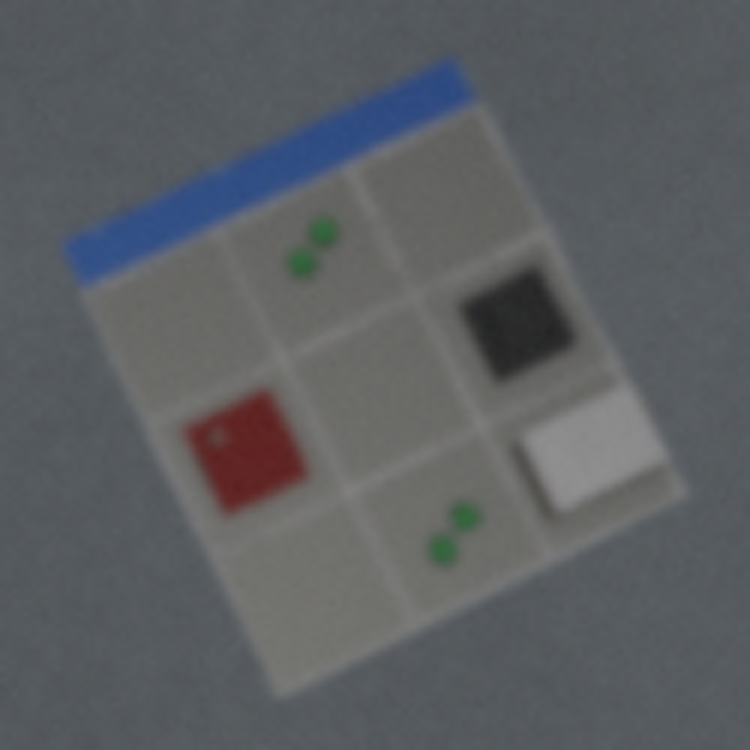

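```bash
python3 -c "
from h import *
d=load('top6')
P=np.array([ray(d,265+(a+.5)/6-.5,130+(b+.5)/6-.5,50)[:2] for a,b in[(522,440),(628,388),(667,459),(567,513)]])
E=np.roll(P,-1,0)-P
print(P.mean(0),np.linalg.norm(E,axis=1),np.degrees(np.arctan2(E[:,1],E[:,0])))"
```

```text
[ 540.51787496 -145.39259515] [61.28297736 41.52609376 58.74517752 43.74185726] [ -63.80687928 -152.67654025  118.23389211   30.64357788]
```

Request:
play_rows(rows=[{"translation": [-0.0009, 0, 0.02], "yaw": 0, "fingers": 0.06}, {"translation": [0, 0, 0.02], "yaw": 0, "fingers": 0.06}, {"translation": [0, 0, 0.02], "yaw": 0, "fingers": 0.06}, {"translation": [0, 0, 0.02], "yaw": 0, "fingers": 0.06}, {"translation": [0, 0, 0.02], "yaw": 0, "fingers": 0.06}, {"translation": [0, 0, 0.012], "yaw": 0, "fingers": 0.06}, {"translation": [0, 0, 0.008], "yaw": 0, "fingers": 0.06}, {"translation": [0, 0, 0.005], "yaw": 0, "fingers": 0.06}, {"translation": [0, 0, 0.004], "yaw": 0, "fingers": 0.06}, {"translation": [0, 0, 0], "yaw": 0, "fingers": 0.06}])

```text
clock: 15.7
position: [416.0, 327.9, -24.3]
orientation: [[0.035, 0.999, 0.0], [0.999, -0.035, 0.0], [0.0, 0.0, -1.0]]
force: [0.8, 0.7, -0.7]
finger_gap: 59.6
```

The hall is within about 1 mm of its target. Gripping the penthouse.

Request:
play_rows(rows=[{"translation": [0, 0, 0], "yaw": 0, "fingers": 0.045}, {"translation": [0, 0, 0], "yaw": 0, "fingers": 0.035}, {"translation": [0, 0, 0], "yaw": 0, "fingers": 0.025}, {"translation": [0, 0, 0], "yaw": 0, "fingers": 0.025}, {"translation": [0, 0, 0], "yaw": 0, "fingers": 0.025}, {"translation": [0, 0, 0], "yaw": 0, "fingers": 0.025}])

```text
clock: 16.3
position: [416.1, 328.1, -24.0]
orientation: [[0.035, 0.999, 0.0], [0.999, -0.035, 0.0], [0.0, 0.0, -1.0]]
force: [-1.1, 0.1, 6.8]
finger_gap: 35.6
```

Request:
play_rows(rows=[{"translation": [0, 0, -0.01], "yaw": 0, "fingers": 0.025}, {"translation": [0, 0, -0.02], "yaw": 0, "fingers": 0.025}, {"translation": [0, 0, -0.02], "yaw": -7, "fingers": 0.025}, {"translation": [0, 0, -0.02], "yaw": -7, "fingers": 0.025}, {"translation": [0, 0, -0.02], "yaw": -7, "fingers": 0.025}, {"translation": [0, 0, -0.02], "yaw": -7, "fingers": 0.025}, {"translation": [0, 0, -0.02], "yaw": 0, "fingers": 0.025}, {"translation": [0, 0, 0], "yaw": 0, "fingers": 0.025}])

```text
clock: 17.1
position: [417.2, 328.7, 108.6]
orientation: [[-0.438, 0.899, 0.003], [0.899, 0.438, 0.003], [0.001, 0.004, -1.0]]
force: [0.4, -0.0, -1.4]
finger_gap: 36.2
```

```bash
python3 -c "
from h import *
plan(541,-145.5,100,26)"
```

```text
pos [417.2 328.7 108.6] ang 25.98 t 17.1 gap 36.2 F [ 0.4 -0.  -1.4] j [-0.92  0.26  0.16  2.   -0.05  0.88 -0.28]
yaw -0.02 tool after yaw x -480.5 y -96.6 z 8.6
```

Request:
play_rows(rows=[{"translation": [-0.0253, -0.0051, 0], "yaw": 0, "fingers": 0.025}, {"translation": [-0.0253, -0.0051, 0], "yaw": 0, "fingers": 0.025}, {"translation": [-0.0253, -0.0051, 0], "yaw": 0, "fingers": 0.025}, {"translation": [-0.0253, -0.0051, 0], "yaw": 0, "fingers": 0.025}, {"translation": [-0.0253, -0.0051, 0], "yaw": 0, "fingers": 0.025}, {"translation": [-0.0253, -0.0051, 0], "yaw": 0, "fingers": 0.025}, {"translation": [-0.0253, -0.0051, 0], "yaw": 0, "fingers": 0.025}, {"translation": [-0.0253, -0.0051, 0], "yaw": 0, "fingers": 0.025}, {"translation": [-0.0253, -0.0051, 0], "yaw": 0, "fingers": 0.025}, {"translation": [-0.0253, -0.0051, 0], "yaw": 0, "fingers": 0.025}, {"translation": [-0.0253, -0.0051, 0], "yaw": 0, "fingers": 0.025}, {"translation": [-0.0253, -0.0051, 0], "yaw": 0, "fingers": 0.025}, {"translation": [-0.0253, -0.0051, 0], "yaw": 0, "fingers": 0.025}, {"translation": [-0.0253, -0.0051, 0], "yaw": 0, "fingers": 0.025}, {"translation": [-0.0253, -0.0051, 0], "yaw": 0, "fingers": 0.025}, {"translation": [-0.0253, -0.0051, 0], "yaw": 0, "fingers": 0.025}, {"translation": [-0.0253, -0.0051, 0], "yaw": 0, "fingers": 0.025}, {"translation": [-0.0253, -0.0051, 0], "yaw": 0, "fingers": 0.025}, {"translation": [-0.0253, -0.0051, 0], "yaw": 0, "fingers": 0.025}, {"translation": [0, 0, 0], "yaw": 0, "fingers": 0.025}])

```text
clock: 19.1
position: [539.5, -150.1, 105.3]
orientation: [[-0.435, 0.901, -0.0], [0.901, 0.435, -0.002], [-0.001, -0.001, -1.0]]
force: [-1.5, -0.4, -0.1]
finger_gap: 35.7
```

Request:
play_rows(rows=[{"translation": [0, 0, 0.01], "yaw": 0, "fingers": 0.025}, {"translation": [0, 0, 0.01], "yaw": 0, "fingers": 0.025}, {"translation": [0, 0, 0.01], "yaw": 0, "fingers": 0.025}, {"translation": [0, 0, 0], "yaw": 0, "fingers": 0.025}])

```text
clock: 19.5
position: [538.5, -145.6, 73.8]
orientation: [[-0.439, 0.898, -0.003], [0.898, 0.439, 0.0], [0.001, -0.002, -1.0]]
force: [-0.8, 0.1, 0.1]
finger_gap: 35.7
```

```bash
python3 -c "
from h import *
plan(541,-145.5,27,26)
d=snap('side','side7')
crop('side7',285,110,365,190,8,'s8')
s=read_state()
print(proj(d,(541,-145.5,50)))"
```

```text
pos [ 538.5 -145.6   73.8] ang 26.07 t 19.5 gap 35.7 F [-0.8  0.1  0.1] j [-0.18  0.37  0.4   1.98 -0.19  0.83  0.78]
yaw 0.07 tool after yaw x -1.0 y 2.3 z 46.8
[321.59874321 175.26961552]
```

View pics/s8.png

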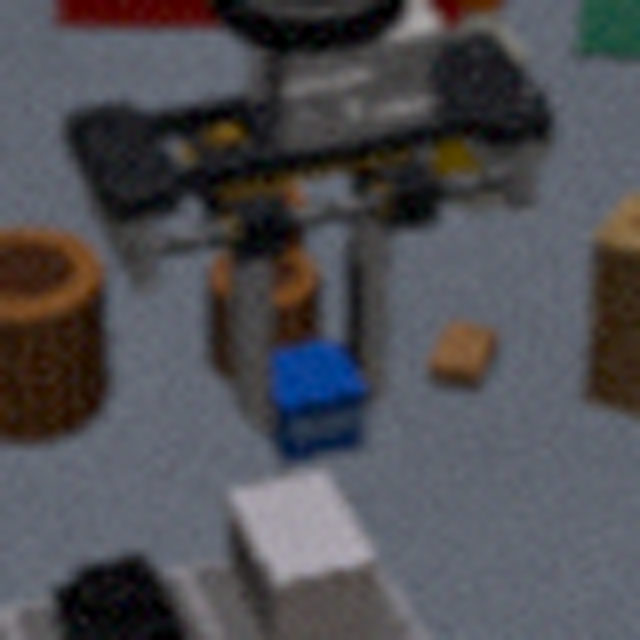

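Request:
play_rows(rows=[{"translation": [-0.0005, 0.001, 0.01], "yaw": 0, "fingers": 0.025}, {"translation": [0, 0, 0.01], "yaw": 0, "fingers": 0.025}, {"translation": [0, 0, 0.01], "yaw": 0, "fingers": 0.025}, {"translation": [0, 0, 0.01], "yaw": 0, "fingers": 0.025}, {"translation": [0, 0, 0.004], "yaw": 0, "fingers": 0.025}, {"translation": [0, 0, 0], "yaw": 0, "fingers": 0.025}, {"translation": [0, 0, 0], "yaw": 0, "fingers": 0.025}])

```text
clock: 20.25
position: [540.9, -146.7, 31.8]
orientation: [[-0.438, 0.899, 0.0], [0.899, 0.438, -0.0], [-0.0, 0.0, -1.0]]
force: [1.2, -0.3, -0.9]
finger_gap: 36.1
```

```bash
python3 -c "
from h import *
plan(541,-145.5,26,26)"
```

```text
pos [ 540.9 -146.7   31.8] ang 26.0 t 20.25 gap 36.1 F [ 1.2 -0.3 -0.9] j [-0.15  0.43  0.38  2.   -0.23  0.75  0.82]
yaw -0.0 tool after yaw x 1.0 y 0.6 z 5.8
```

Request:
play_rows(rows=[{"translation": [0.001, 0.0006, 0.003], "yaw": 0, "fingers": 0.025}, {"translation": [0, 0, 0.002], "yaw": 0, "fingers": 0.025}, {"translation": [0, 0, 0.0005], "yaw": 0, "fingers": 0.025}, {"translation": [0, 0, 0], "yaw": 0, "fingers": 0.025}, {"translation": [0, 0, 0], "yaw": 0, "fingers": 0.025}])

```text
clock: 20.75
position: [540.9, -145.5, 26.3]
orientation: [[-0.438, 0.899, 0.0], [0.899, 0.438, -0.0], [-0.0, 0.0, -1.0]]
force: [-0.2, 0.4, -0.6]
finger_gap: 36.0
```

Request:
play_rows(rows=[{"translation": [0, 0, 0.0005], "yaw": 0, "fingers": 0.025}, {"translation": [0, 0, 0], "yaw": 0, "fingers": 0.038}, {"translation": [0, 0, 0], "yaw": 0, "fingers": 0.044}, {"translation": [0, 0, 0], "yaw": 0, "fingers": 0.05}, {"translation": [0, 0, 0], "yaw": 0, "fingers": 0.056}, {"translation": [0, 0, 0], "yaw": 0, "fingers": 0.06}, {"translation": [0, 0, -0.01], "yaw": 0, "fingers": 0.06}, {"translation": [0, 0, -0.02], "yaw": 0, "fingers": 0.07}, {"translation": [0, 0, -0.02], "yaw": 0, "fingers": 0.07}, {"translation": [0, 0, -0.02], "yaw": 0, "fingers": 0.07}, {"translation": [0, 0, -0.01], "yaw": 0, "fingers": 0.07}, {"translation": [0, 0, 0], "yaw": 0, "fingers": 0.07}])

```text
clock: 21.95
position: [541.8, -145.6, 107.2]
orientation: [[-0.438, 0.899, 0.003], [0.899, 0.438, -0.0], [-0.001, 0.002, -1.0]]
force: [-0.3, -0.6, 0.0]
finger_gap: 70.0
```

```bash
python3 -c "
from h import *
snap('side','side8')
crop('side8',285,110,365,190,8,'s9')
plan(577.5,-324,100,26)"
```

```text
pos [ 541.2 -145.4  106.1] ang 26.01 t 22.0 gap 69.8 F [ 1.1  0.4 -0.4] j [-0.19  0.33  0.42  1.95 -0.17  0.9   0.76]
yaw 0.01 tool after yaw x -176.5 y -45.6 z 6.1
```

View pics/s9.png

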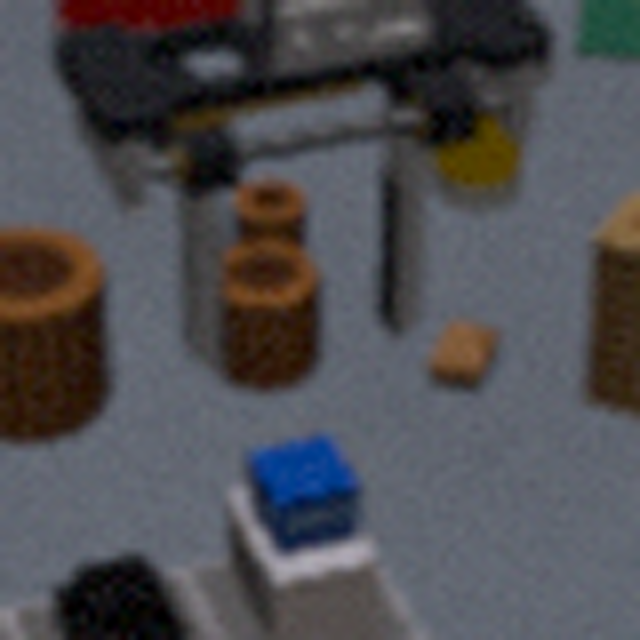

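The penthouse sits on the hall roof. Next, the middle drum.

Request:
play_rows(rows=[{"translation": [-0.0221, -0.0057, 0], "yaw": 0, "fingers": 0.072}, {"translation": [-0.0221, -0.0057, 0], "yaw": 0, "fingers": 0.072}, {"translation": [-0.0221, -0.0057, 0], "yaw": 0, "fingers": 0.072}, {"translation": [-0.0221, -0.0057, 0], "yaw": 0, "fingers": 0.072}, {"translation": [-0.0221, -0.0057, 0], "yaw": 0, "fingers": 0.072}, {"translation": [-0.0221, -0.0057, 0], "yaw": 0, "fingers": 0.072}, {"translation": [-0.0221, -0.0057, 0], "yaw": 0, "fingers": 0.072}, {"translation": [-0.0221, -0.0057, 0], "yaw": 0, "fingers": 0.072}, {"translation": [0, 0, 0], "yaw": 0, "fingers": 0.072}, {"translation": [0, 0, 0], "yaw": 0, "fingers": 0.072}])

```text
clock: 23.0
position: [576.6, -324.2, 104.3]
orientation: [[-0.438, 0.899, -0.002], [0.899, 0.438, 0.001], [0.001, -0.001, -1.0]]
force: [-0.2, -0.9, 0.2]
finger_gap: 71.8
```

```bash
python3 -c "
from h import *
snap('side','side9')
crop('side9',270,80,370,170,7,'s10')
plan(577.5,-324,-20,26)"
```

```text
pos [ 576.9 -323.5  104.6] ang 26.01 t 23.05 gap 71.9 F [0.2 0.6 0.3] j [ 0.1   0.5   0.43  1.72 -0.24  0.98  1.08]
yaw 0.01 tool after yaw x -0.7 y 0.3 z 124.6
```

View pics/s10.png

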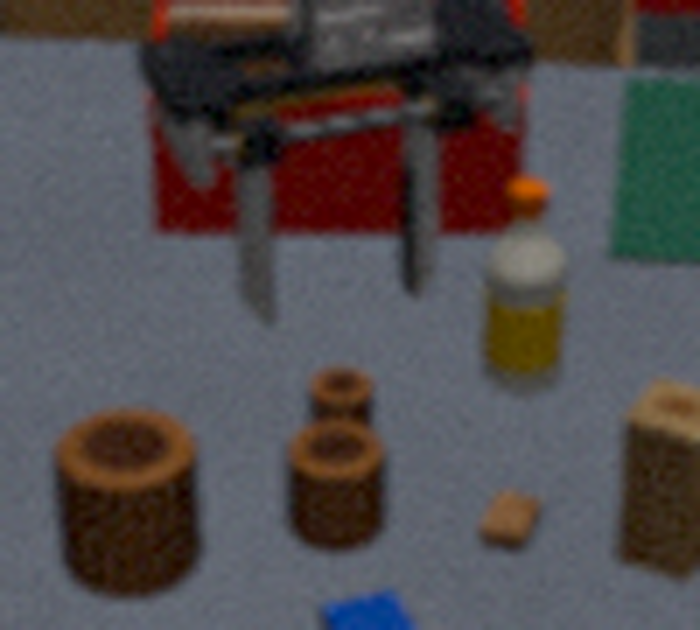

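Request:
play_rows(rows=[{"translation": [-0.0005, 0.0003, 0.02], "yaw": 0, "fingers": 0.072}, {"translation": [0, 0, 0.02], "yaw": 0, "fingers": 0.072}, {"translation": [0, 0, 0.02], "yaw": 0, "fingers": 0.072}, {"translation": [0, 0, 0.02], "yaw": 0, "fingers": 0.072}, {"translation": [0, 0, 0.016], "yaw": 0, "fingers": 0.072}, {"translation": [0, 0, 0.012], "yaw": 0, "fingers": 0.072}, {"translation": [0, 0, 0.01], "yaw": 0, "fingers": 0.072}, {"translation": [0, 0, 0.006], "yaw": 0, "fingers": 0.072}, {"translation": [0, 0, 0], "yaw": 0, "fingers": 0.072}, {"translation": [0, 0, 0], "yaw": 0, "fingers": 0.06}, {"translation": [0, 0, 0], "yaw": 0, "fingers": 0.05}, {"translation": [0, 0, 0], "yaw": 0, "fingers": 0.04}, {"translation": [0, 0, 0], "yaw": 0, "fingers": 0.04}, {"translation": [0, 0, 0], "yaw": 0, "fingers": 0.04}, {"translation": [0, 0, 0], "yaw": 0, "fingers": 0.04}])

```text
clock: 24.55
position: [578.2, -324.8, -17.8]
orientation: [[-0.438, 0.899, 0.001], [0.899, 0.438, -0.0], [-0.001, 0.0, -1.0]]
force: [-1.7, 0.3, 6.3]
finger_gap: 49.5
```

Request:
play_rows(rows=[{"translation": [0, 0, -0.01], "yaw": 0, "fingers": 0.04}, {"translation": [0, 0, -0.02], "yaw": 0, "fingers": 0.04}, {"translation": [0, 0, -0.02], "yaw": 0, "fingers": 0.04}, {"translation": [0, 0, -0.02], "yaw": 0, "fingers": 0.04}, {"translation": [0, 0, -0.02], "yaw": 0, "fingers": 0.04}, {"translation": [0, 0, -0.02], "yaw": 0, "fingers": 0.04}, {"translation": [0, 0, -0.02], "yaw": 0, "fingers": 0.04}, {"translation": [0, 0, 0], "yaw": 0, "fingers": 0.04}])

```text
clock: 25.35
position: [579.1, -325.5, 114.9]
orientation: [[-0.438, 0.899, 0.004], [0.899, 0.438, -0.002], [-0.003, 0.003, -1.0]]
force: [-0.0, -1.3, -0.3]
finger_gap: 49.7
```

```bash
python3 -c "
from h import *
plan(578.4,-39,110,26)"
```

```text
pos [ 579.1 -325.5  114.9] ang 25.99 t 25.35 gap 49.7 F [-0.  -1.3 -0.3] j [ 0.09  0.49  0.44  1.71 -0.24  1.    1.07]
yaw -0.01 tool after yaw x 257.9 y 125.0 z 4.9
```

Request:
play_rows(rows=[{"translation": [0.0215, 0.0104, 0], "yaw": 0, "fingers": 0.04}, {"translation": [0.0215, 0.0104, 0], "yaw": 0, "fingers": 0.04}, {"translation": [0.0215, 0.0104, 0], "yaw": 0, "fingers": 0.04}, {"translation": [0.0215, 0.0104, 0], "yaw": 0, "fingers": 0.04}, {"translation": [0.0215, 0.0104, 0], "yaw": 0, "fingers": 0.04}, {"translation": [0.0215, 0.0104, 0], "yaw": 0, "fingers": 0.04}, {"translation": [0.0215, 0.0104, 0], "yaw": 0, "fingers": 0.04}, {"translation": [0.0215, 0.0104, 0], "yaw": 0, "fingers": 0.04}, {"translation": [0.0215, 0.0104, 0], "yaw": 0, "fingers": 0.04}, {"translation": [0.0215, 0.0104, 0], "yaw": 0, "fingers": 0.04}, {"translation": [0.0215, 0.0104, 0], "yaw": 0, "fingers": 0.04}, {"translation": [0.0215, 0.0104, 0], "yaw": 0, "fingers": 0.04}, {"translation": [0, 0, 0], "yaw": 0, "fingers": 0.04}, {"translation": [0, 0, 0], "yaw": 0, "fingers": 0.04}, {"translation": [0, 0, 0], "yaw": 0, "fingers": 0.04}])

```text
clock: 26.85
position: [576.7, -39.1, 111.5]
orientation: [[-0.438, 0.899, -0.0], [0.899, 0.438, -0.0], [-0.0, -0.0, -1.0]]
force: [-0.6, -1.0, 0.1]
finger_gap: 49.9
```

```bash
python3 -c "
from h import *
plan(578.4,-39,-12.3,26)
snap('side','side10')
crop('side10',230,100,370,240,5,'s11')"
```

```text
pos [576.7 -39.1 111.5] ang 25.95 t 26.85 gap 49.9 F [-0.6 -1.   0.1] j [-0.36  0.35  0.39  1.9  -0.16  0.92  0.56]
yaw -0.05 tool after yaw x -0.7 y 1.5 z 123.8
```

View pics/s11.png

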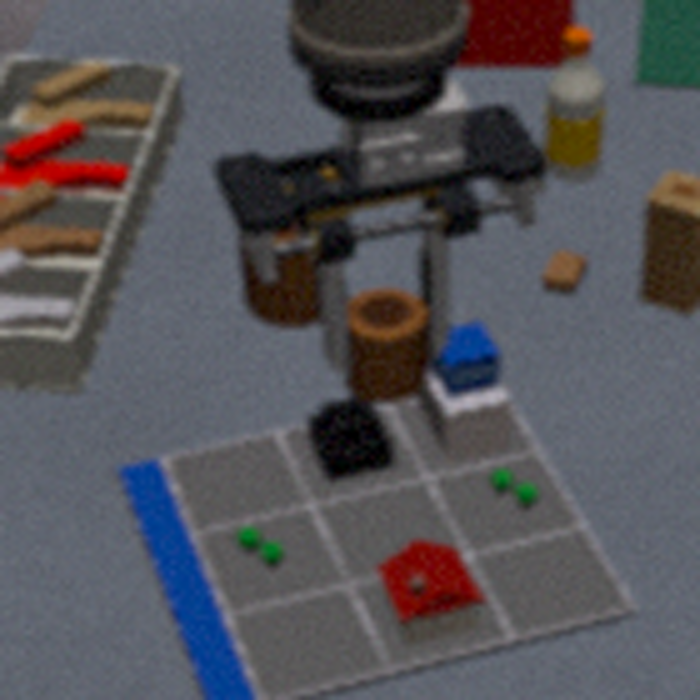

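```bash
python3 -c "
from h import *
d=load('side10')
for z in(175,179,183):print(((proj(d,(576.7,-39.1,z))-[230,100]+.5)*5-.5).round(1))
plan(578.4,-39,-12.3,26)"
```

```text
[380.9 319.9]
[380.7 314.4]
[380.6 309. ]
pos [576.8 -39.2 111.6] ang 25.93 t 26.9 gap 49.7 F [-0.5 -0.2  0.3] j [-0.36  0.35  0.39  1.9  -0.16  0.92  0.56]
yaw -0.07 tool after yaw x -0.6 y 1.6 z 123.9
```

Request:
play_rows(rows=[{"translation": [-0.0006, 0.0012, 0.02], "yaw": 0, "fingers": 0.04}, {"translation": [0, 0, 0.02], "yaw": 0, "fingers": 0.04}, {"translation": [0, 0, 0.02], "yaw": 0, "fingers": 0.04}, {"translation": [0, 0, 0.02], "yaw": 0, "fingers": 0.04}, {"translation": [0, 0, 0.016], "yaw": 0, "fingers": 0.04}, {"translation": [0, 0, 0.012], "yaw": 0, "fingers": 0.04}, {"translation": [0, 0, 0.008], "yaw": 0, "fingers": 0.04}, {"translation": [0, 0, 0.004], "yaw": 0, "fingers": 0.04}, {"translation": [0, 0, 0], "yaw": 0, "fingers": 0.04}, {"translation": [0, 0, 0], "yaw": 0, "fingers": 0.04}])

```text
clock: 27.9
position: [578.7, -38.2, -7.8]
orientation: [[-0.438, 0.899, 0.001], [0.899, 0.438, 0.0], [-0.0, 0.001, -1.0]]
force: [0.5, 0.3, -1.0]
finger_gap: 49.5
```

Request:
play_rows(rows=[{"translation": [0, 0, 0.002], "yaw": 0, "fingers": 0.04}, {"translation": [0, 0, 0.002], "yaw": 0, "fingers": 0.04}, {"translation": [0, 0, 0], "yaw": 0, "fingers": 0.04}, {"translation": [0, 0, 0], "yaw": 0, "fingers": 0.04}])

```text
clock: 28.3
position: [578.6, -38.0, -12.0]
orientation: [[-0.439, 0.899, 0.001], [0.899, 0.439, 0.0], [-0.0, 0.001, -1.0]]
force: [-0.5, 0.8, 5.7]
finger_gap: 49.8
```

Contact with the board (5.7 N). Releasing.

Request:
play_rows(rows=[{"translation": [0, 0, 0], "yaw": 0, "fingers": 0.051}, {"translation": [0, 0, 0], "yaw": 0, "fingers": 0.055}, {"translation": [0, 0, 0], "yaw": 0, "fingers": 0.06}, {"translation": [0, 0, 0], "yaw": 0, "fingers": 0.064}, {"translation": [0, 0, 0], "yaw": 0, "fingers": 0.064}, {"translation": [0, 0, 0], "yaw": 0, "fingers": 0.064}, {"translation": [0, 0, -0.01], "yaw": 0, "fingers": 0.064}, {"translation": [0, 0, -0.02], "yaw": 0, "fingers": 0.064}, {"translation": [0, 0, -0.02], "yaw": 0, "fingers": 0.064}, {"translation": [0, 0, -0.03], "yaw": 0, "fingers": 0.064}, {"translation": [0, 0, -0.03], "yaw": 0, "fingers": 0.064}, {"translation": [0, 0, -0.03], "yaw": 0, "fingers": 0.064}, {"translation": [0, 0, 0], "yaw": 0, "fingers": 0.064}])

```text
clock: 29.6
position: [580.5, -38.3, 132.2]
orientation: [[-0.438, 0.899, 0.006], [0.899, 0.438, 0.001], [-0.002, 0.006, -1.0]]
force: [0.8, -0.1, -0.1]
finger_gap: 64.1
```

```bash
python3 -c "
from h import *
plan(403.5,-320,130,-18)"
```

```text
pos [580.5 -38.3 132.2] ang 25.98 t 29.6 gap 64.1 F [ 0.8 -0.1 -0.1] j [-0.37  0.33  0.4   1.88 -0.16  0.96  0.56]
yaw 43.98 tool after yaw x -322.6 y -81.3 z 2.2
```

Request:
play_rows(rows=[{"translation": [0, 0, 0], "yaw": 7.33, "fingers": 0.064}, {"translation": [0, 0, 0], "yaw": 7.33, "fingers": 0.064}, {"translation": [0, 0, 0], "yaw": 7.33, "fingers": 0.064}, {"translation": [0, 0, 0], "yaw": 7.33, "fingers": 0.064}, {"translation": [0, 0, 0], "yaw": 7.33, "fingers": 0.064}, {"translation": [0, 0, 0], "yaw": 7.33, "fingers": 0.064}])

```text
clock: 30.2
position: [578.0, -38.1, 127.7]
orientation: [[0.314, 0.95, -0.0], [0.95, -0.314, 0.0], [-0.0, -0.0, -1.0]]
force: [-0.8, 1.1, -0.2]
finger_gap: 63.8
```

Request:
play_rows(rows=[{"translation": [-0.023, -0.0058, 0], "yaw": 0, "fingers": 0.064}, {"translation": [-0.023, -0.0058, 0], "yaw": 0, "fingers": 0.064}, {"translation": [-0.023, -0.0058, 0], "yaw": 0, "fingers": 0.064}, {"translation": [-0.023, -0.0058, 0], "yaw": 0, "fingers": 0.064}, {"translation": [-0.023, -0.0058, 0], "yaw": 0, "fingers": 0.064}, {"translation": [-0.023, -0.0058, 0], "yaw": 0, "fingers": 0.064}, {"translation": [-0.023, -0.0058, 0], "yaw": 0, "fingers": 0.064}, {"translation": [-0.023, -0.0058, 0], "yaw": 0, "fingers": 0.064}, {"translation": [-0.023, -0.0058, 0], "yaw": 0, "fingers": 0.064}, {"translation": [-0.023, -0.0058, 0], "yaw": 0, "fingers": 0.064}, {"translation": [-0.023, -0.0058, 0], "yaw": 0, "fingers": 0.064}, {"translation": [-0.023, -0.0058, 0], "yaw": 0, "fingers": 0.064}, {"translation": [-0.023, -0.0058, 0], "yaw": 0, "fingers": 0.064}, {"translation": [-0.023, -0.0058, 0], "yaw": 0, "fingers": 0.064}, {"translation": [0, 0, 0], "yaw": 0, "fingers": 0.064}, {"translation": [0, 0, 0], "yaw": 0, "fingers": 0.064}, {"translation": [0, 0, 0], "yaw": 0, "fingers": 0.064}])

```text
clock: 31.9
position: [402.1, -318.6, 127.7]
orientation: [[0.308, 0.951, -0.0], [0.951, -0.308, 0.0], [0.0, -0.0, -1.0]]
force: [0.1, 1.2, 0.3]
finger_gap: 64.2
```

```bash
python3 -c "
from h import *
plan(403.5,-320,3,-18)
snap('side','side11');snap('top','top11')
crop('side11',300,60,420,180,6,'s12');crop('top11',265,130,390,255,6,'t12')"
```

```text
pos [ 402.1 -318.6  127.7] ang -17.93 t 31.9 gap 64.2 F [0.1 1.2 0.3] j [-0.05  0.25  0.7   2.04 -0.2   0.92  0.45]
yaw 0.07 tool after yaw x -0.8 y 1.8 z 124.7
```

View pics/s12.png

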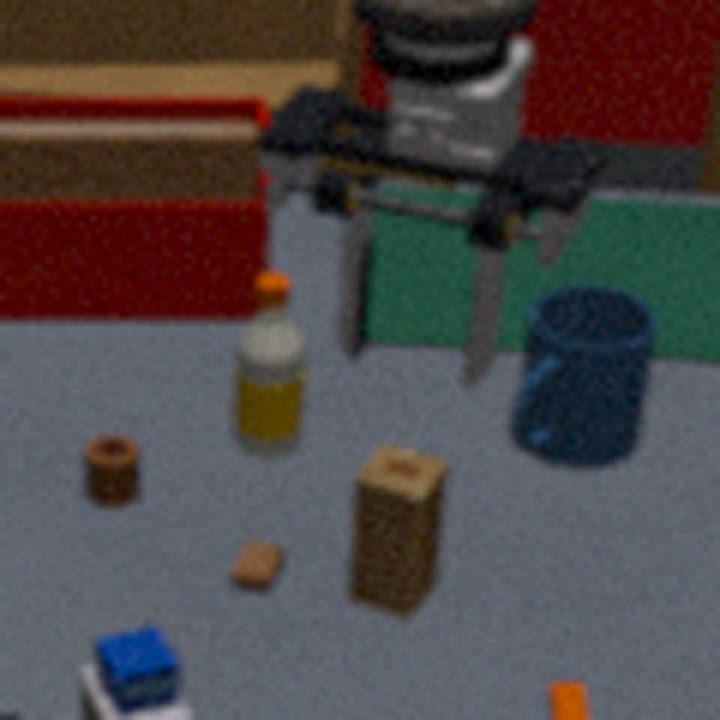

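View pics/t12.png

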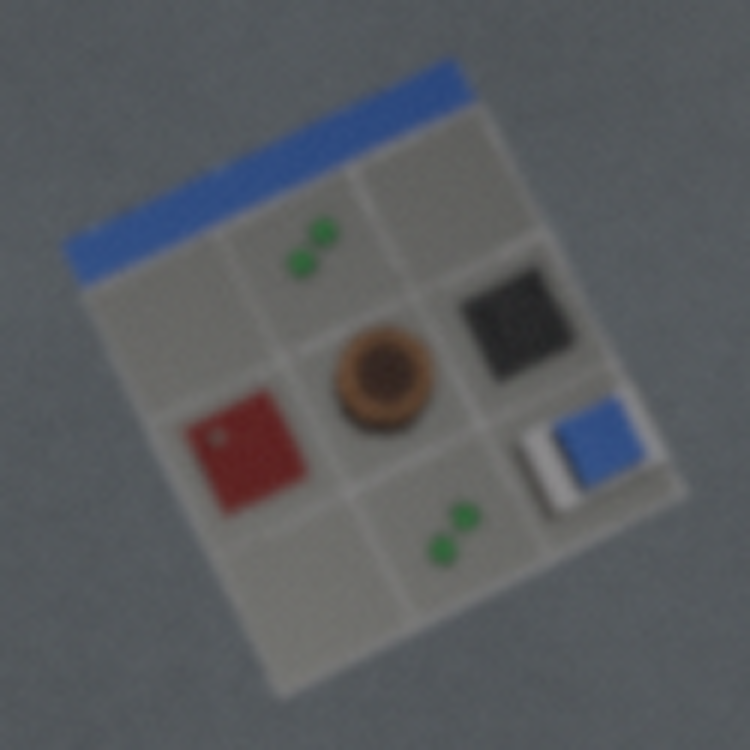

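```bash
python3 -c "
from h import *
d=load('top11')
f=lambda a,b,z:ray(d,265+(a+.5)/6-.5,130+(b+.5)/6-.5,z)[:2]
P=np.array([f(*c,80) for c in[(552,420),(615,396),(648,462),(590,490)]])
E=np.roll(P,-1,0)-P
print(P.mean(0),np.linalg.norm(E,axis=1),np.degrees(np.arctan2(E[:,1],E[:,0])));print(f(385,373,56))
ds=load('side11')
for c in[(-21,-21),(21,-21),(21,21),(-21,21)]:
  r=np.radians(-18);q=np.array([[np.cos(r),-np.sin(r)],[np.sin(r),np.cos(r)]])@c
  print(((proj(ds,(403.5+q[0],-320+q[1],90))-[300,60]+.5)*6-.5).round())"
```

```text
[ 539.96007041 -143.82561033] [34.0120172  36.84323383 32.40566615 39.66427646] [ -69.04520492 -154.86083127  115.68779124   27.33129031]
[579.37375665 -37.38285383]
[444. 461.]
[377. 445.]
[352. 482.]
[420. 499.]
```

Request:
play_rows(rows=[{"translation": [-0.0008, 0.0014, 0.02], "yaw": 0, "fingers": 0.064}, {"translation": [0, 0, 0.02], "yaw": 0, "fingers": 0.064}, {"translation": [0, 0, 0.02], "yaw": 0, "fingers": 0.064}, {"translation": [0, 0, 0.02], "yaw": 0, "fingers": 0.064}, {"translation": [0, 0, 0.015], "yaw": 0, "fingers": 0.064}, {"translation": [0, 0, 0.015], "yaw": 0, "fingers": 0.064}, {"translation": [0, 0, 0.015], "yaw": 0, "fingers": 0.064}, {"translation": [0, 0, 0], "yaw": 0, "fingers": 0.064}, {"translation": [0, 0, 0], "yaw": 0, "fingers": 0.052}, {"translation": [0, 0, 0], "yaw": 0, "fingers": 0.044}, {"translation": [0, 0, 0], "yaw": 0, "fingers": 0.034}, {"translation": [0, 0, 0], "yaw": 0, "fingers": 0.034}, {"translation": [0, 0, 0], "yaw": 0, "fingers": 0.034}, {"translation": [0, 0, 0], "yaw": 0, "fingers": 0.034}])

```text
clock: 33.4
position: [403.3, -320.7, 3.3]
orientation: [[0.308, 0.951, 0.001], [0.951, -0.308, -0.0], [0.0, 0.001, -1.0]]
force: [-0.4, 1.4, 7.6]
finger_gap: 42.2
```

Request:
play_rows(rows=[{"translation": [0, 0, -0.01], "yaw": 0, "fingers": 0.034}, {"translation": [0, 0, -0.02], "yaw": 0, "fingers": 0.034}, {"translation": [0, 0, -0.02], "yaw": 0, "fingers": 0.034}, {"translation": [0, 0, -0.02], "yaw": 0, "fingers": 0.034}, {"translation": [0, 0, -0.02], "yaw": 0, "fingers": 0.034}, {"translation": [0, 0, -0.02], "yaw": 0, "fingers": 0.034}, {"translation": [0, 0, -0.01], "yaw": 0, "fingers": 0.034}, {"translation": [0, 0, 0], "yaw": -5.5, "fingers": 0.034}, {"translation": [0, 0, 0], "yaw": -5.5, "fingers": 0.034}, {"translation": [0, 0, 0], "yaw": -5.5, "fingers": 0.034}, {"translation": [0, 0, 0], "yaw": -5.5, "fingers": 0.034}, {"translation": [0, 0, 0], "yaw": -5.5, "fingers": 0.034}, {"translation": [0, 0, 0], "yaw": -5.5, "fingers": 0.034}, {"translation": [0, 0, 0], "yaw": -5.5, "fingers": 0.034}, {"translation": [0, 0, 0], "yaw": -5.5, "fingers": 0.034}, {"translation": [0, 0, 0], "yaw": 0, "fingers": 0.034}])

```text
clock: 35.0
position: [402.5, -320.4, 122.7]
orientation: [[-0.44, 0.898, -0.0], [0.898, 0.44, 0.0], [0.0, -0.0, -1.0]]
force: [0.0, -0.5, -0.1]
finger_gap: 42.6
```

```bash
python3 -c "
from h import *
plan(615.3,68,123,26)"
```

```text
pos [ 402.5 -320.4  122.7] ang 26.12 t 35.0 gap 42.6 F [ 0.  -0.5 -0.1] j [ 0.07  0.24  0.56  2.04 -0.16  0.9   1.17]
yaw 0.12 tool after yaw x 255.8 y 361.6 z -0.3
```

Request:
play_rows(rows=[{"translation": [0.0142, 0.0201, 0], "yaw": 0, "fingers": 0.034}, {"translation": [0.0142, 0.0201, 0], "yaw": 0, "fingers": 0.034}, {"translation": [0.0142, 0.0201, 0], "yaw": 0, "fingers": 0.034}, {"translation": [0.0142, 0.0201, 0], "yaw": 0, "fingers": 0.034}, {"translation": [0.0142, 0.0201, 0], "yaw": 0, "fingers": 0.034}, {"translation": [0.0142, 0.0201, 0], "yaw": 0, "fingers": 0.034}, {"translation": [0.0142, 0.0201, 0], "yaw": 0, "fingers": 0.034}, {"translation": [0.0142, 0.0201, 0], "yaw": 0, "fingers": 0.034}, {"translation": [0.0142, 0.0201, 0], "yaw": 0, "fingers": 0.034}, {"translation": [0.0142, 0.0201, 0], "yaw": 0, "fingers": 0.034}, {"translation": [0.0142, 0.0201, 0], "yaw": 0, "fingers": 0.034}, {"translation": [0.0142, 0.0201, 0], "yaw": 0, "fingers": 0.034}, {"translation": [0.0142, 0.0201, 0], "yaw": 0, "fingers": 0.034}, {"translation": [0.0142, 0.0201, 0], "yaw": 0, "fingers": 0.034}, {"translation": [0.0142, 0.0201, 0], "yaw": 0, "fingers": 0.034}, {"translation": [0.0142, 0.0201, 0], "yaw": 0, "fingers": 0.034}, {"translation": [0.0142, 0.0201, 0], "yaw": 0, "fingers": 0.034}, {"translation": [0.0142, 0.0201, 0], "yaw": 0, "fingers": 0.034}, {"translation": [0, 0, 0], "yaw": 0, "fingers": 0.034}, {"translation": [0, 0, 0], "yaw": 0, "fingers": 0.034}])

```text
clock: 37.0
position: [615.4, 68.1, 122.3]
orientation: [[-0.438, 0.899, -0.001], [0.899, 0.438, -0.001], [-0.0, -0.001, -1.0]]
force: [0.3, -0.6, -0.5]
finger_gap: 42.3
```

```bash
python3 -c "
from h import *
plan(615.3,68,9.5,26)
snap('side','side12')
crop('side12',220,100,370,240,5,'s13')"
```

```text
pos [615.4  68.1 122.3] ang 25.95 t 37.0 gap 42.3 F [ 0.3 -0.6 -0.5] j [-0.49  0.4   0.36  1.8  -0.17  0.97  0.39]
yaw -0.05 tool after yaw x -0.0 y -0.1 z 112.8
```

View pics/s13.png

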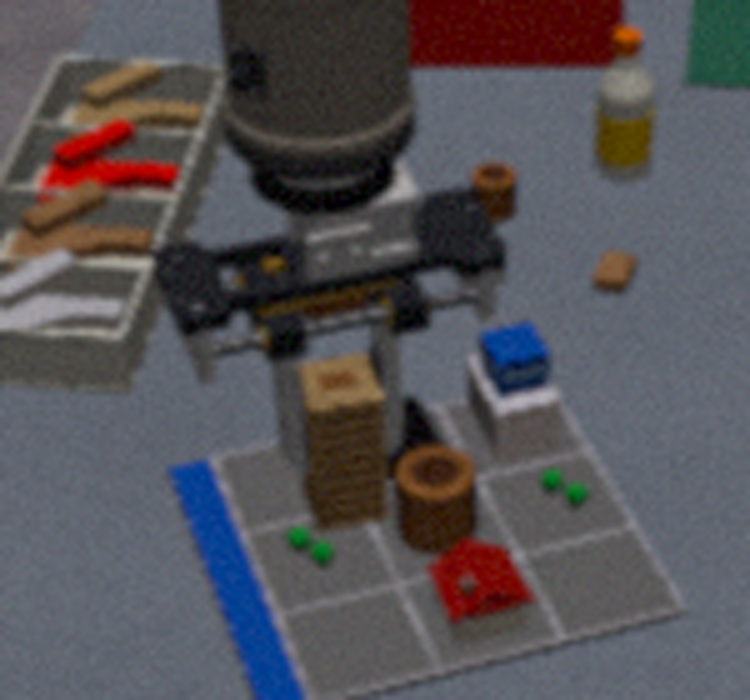

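The tower hangs upright and square. Lowering it.

Request:
play_rows(rows=[{"translation": [0, 0, 0.015], "yaw": 0, "fingers": 0.034}, {"translation": [0, 0, 0.015], "yaw": 0, "fingers": 0.034}, {"translation": [0, 0, 0.015], "yaw": 0, "fingers": 0.034}, {"translation": [0, 0, 0.015], "yaw": 0, "fingers": 0.034}, {"translation": [0, 0, 0.015], "yaw": 0, "fingers": 0.034}, {"translation": [0, 0, 0.015], "yaw": 0, "fingers": 0.034}, {"translation": [0, 0, 0.01], "yaw": 0, "fingers": 0.034}, {"translation": [0, 0, 0.007], "yaw": 0, "fingers": 0.034}, {"translation": [0, 0, 0.003], "yaw": 0, "fingers": 0.034}, {"translation": [0, 0, 0], "yaw": 0, "fingers": 0.034}, {"translation": [0, 0, 0], "yaw": 0, "fingers": 0.034}])

```text
clock: 38.15
position: [616.1, 68.0, 13.1]
orientation: [[-0.439, 0.899, 0.001], [0.899, 0.439, 0.0], [-0.0, 0.001, -1.0]]
force: [0.4, 0.2, -0.4]
finger_gap: 42.3
```

Request:
play_rows(rows=[{"translation": [0, 0, 0.001], "yaw": 0, "fingers": 0.034}, {"translation": [0, 0, 0.001], "yaw": 0, "fingers": 0.034}, {"translation": [0, 0, 0], "yaw": 0, "fingers": 0.034}])

```text
clock: 38.45
position: [615.8, 68.0, 10.7]
orientation: [[-0.439, 0.899, 0.0], [0.899, 0.439, 0.0], [-0.0, 0.0, -1.0]]
force: [-0.1, -0.2, -0.7]
finger_gap: 42.4
```

Request:
play_rows(rows=[{"translation": [0, 0, 0.001], "yaw": 0, "fingers": 0.034}, {"translation": [0, 0, 0.0005], "yaw": 0, "fingers": 0.034}, {"translation": [0, 0, 0], "yaw": 0, "fingers": 0.034}])

```text
clock: 38.75
position: [615.8, 67.9, 9.3]
orientation: [[-0.439, 0.899, -0.0], [0.899, 0.439, 0.0], [0.0, 0.0, -1.0]]
force: [-0.6, -0.1, 3.3]
finger_gap: 42.1
```

Contact. I'll release, rise well above, and move clear of the board view.

Request:
play_rows(rows=[{"translation": [0, 0, 0], "yaw": 0, "fingers": 0.044}, {"translation": [0, 0, 0], "yaw": 0, "fingers": 0.05}, {"translation": [0, 0, 0], "yaw": 0, "fingers": 0.056}, {"translation": [0, 0, 0], "yaw": 0, "fingers": 0.062}, {"translation": [0, 0, 0], "yaw": 0, "fingers": 0.062}, {"translation": [0, 0, 0], "yaw": 0, "fingers": 0.062}, {"translation": [0, 0, -0.01], "yaw": 0, "fingers": 0.062}, {"translation": [0, 0, -0.02], "yaw": 0, "fingers": 0.062}, {"translation": [0, 0, -0.03], "yaw": 0, "fingers": 0.062}, {"translation": [0, 0, -0.03], "yaw": 0, "fingers": 0.062}, {"translation": [0, 0, -0.03], "yaw": 0, "fingers": 0.062}, {"translation": [0, 0, -0.03], "yaw": 0, "fingers": 0.062}])

```text
clock: 39.95
position: [615.6, 67.8, 161.3]
orientation: [[-0.439, 0.899, 0.001], [0.899, 0.439, 0.0], [-0.0, 0.001, -1.0]]
force: [-0.3, 0.3, 0.3]
finger_gap: 62.1
```

Request:
play_rows(rows=[{"translation": [0.025, 0, 0], "yaw": 0, "fingers": 0.062}, {"translation": [0.025, 0, 0], "yaw": 0, "fingers": 0.062}, {"translation": [0.025, 0, 0], "yaw": 0, "fingers": 0.062}, {"translation": [0.025, 0, 0], "yaw": 0, "fingers": 0.062}, {"translation": [0.025, 0, 0], "yaw": 0, "fingers": 0.062}, {"translation": [0.025, 0, 0], "yaw": 0, "fingers": 0.062}, {"translation": [0.025, 0, 0], "yaw": 0, "fingers": 0.062}, {"translation": [0.025, 0, 0], "yaw": 0, "fingers": 0.062}, {"translation": [0, 0, 0], "yaw": 0, "fingers": 0.062}, {"translation": [0, 0, 0], "yaw": 0, "fingers": 0.062}])

```text
clock: 40.95
position: [528.0, 247.7, 159.8]
orientation: [[-0.44, 0.898, 0.0], [0.898, 0.44, 0.0], [-0.0, 0.0, -1.0]]
force: [0.1, -0.6, -0.1]
finger_gap: 61.6
```

```bash
python3 -c "
from h import *
print(read_state()['position'],read_state()['clock'])
snap('side','side13');snap('top','top13')
crop('side13',220,100,370,240,5,'s14');crop('top13',265,130,390,255,6,'t14')"
```

```text
[527.95831713 247.71665986 159.76823681] 40.95
```

View pics/s14.png

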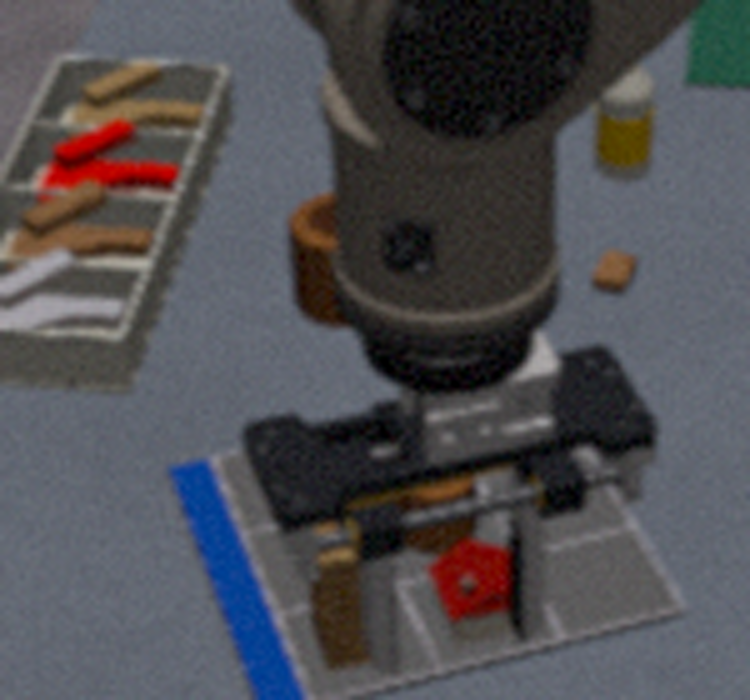

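View pics/t14.png

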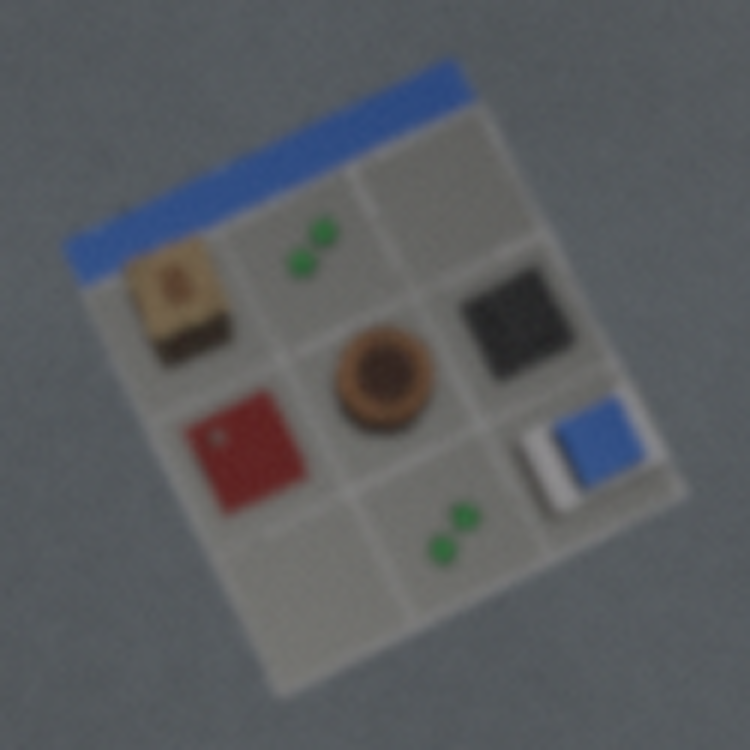

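View pics/top13.png

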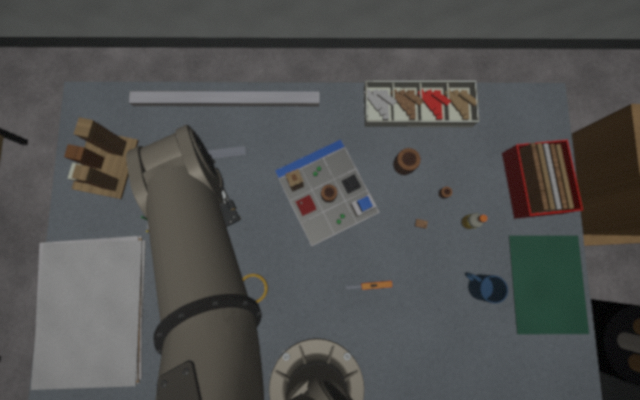

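```bash
python3 -c "
from h import *
d=load('top13');b=np.array([578.37,-39.0]);r=.4533;Q=np.array([[np.cos(r),np.sin(r)],[-np.sin(r),np.cos(r)]])
f=lambda a,b,z:ray(d,265+(a+.5)/6-.5,130+(b+.5)/6-.5,z)[:2]
for n,L,z in(('tower',[(125,265),(203,238),(230,310),(157,338)],96),('pent',[(552,422),(615,396),(648,462),(590,490)],80),('hall',[(522,440),(628,388),(665,459),(567,513)],50)):
  P=np.array([f(*c,z) for c in L]);E=np.roll(P,-1,0)-P
  print(n,(Q@(P.mean(0)-b)).round(1),np.linalg.norm(E,axis=1).round(1),np.degrees(np.arctan2(E[:,1],E[:,0])).round(1))
print('drum',Q@(f(385,373,56)-b))
for n,p in(('glue',0),):pass
a=load('top0')['frame'].astype(int);c=d['frame'].astype(int)
print('glue diff',np.abs(a-c)[205:235,460:495].mean())
a=load('side0')['frame'].astype(int);c=load('side13')['frame'].astype(int);print('jar diff side',np.abs(a-c)[300:370,300:345].mean())
"
```

```text
tower [79.  78.8] [41.  39.1 38.7 40.4] [ -70.4 -159.7  111.5   23.7]
pent [-80.7 -77.3] [34.4 36.8 32.4 38.8] [ -67.5 -154.9  115.7   28. ]
hall [-80.5 -78.8] [61.3 41.1 57.8 43.7] [ -63.8 -153.9  118.7   30.6]
drum [1.61058838 1.01424563]
glue diff 3.7063492063492065
jar diff side 6.095343915343915
```

```bash
python3 -c "
from h import *
crop('side13',275,280,370,370,8,'s15')
print(close_job())"
```

```text
the job is handed in; nothing more can be done
None
```

View pics/s15.png

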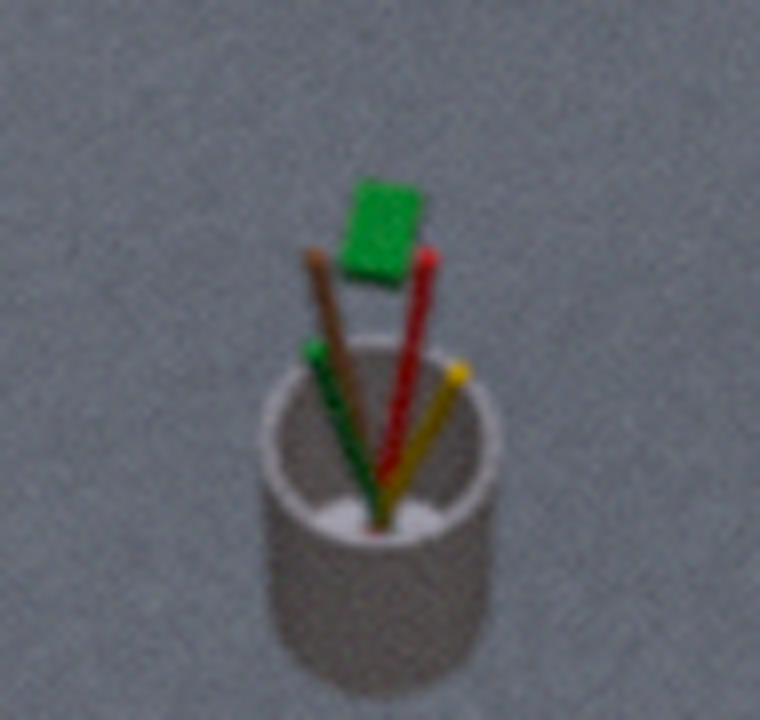

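I placed all four models and handed the job in at about 41 s, with the gripper open and clear of everything.

| Model | Measured (mm, board frame) | Aim (mm) |
|---|---|---|
| Tower | (79, 79) | (80, 80) |
| Drum | (1.6, 1.0) | (0, 0) |
| Hall | (−80.5, −79) | (−80, −80) |
| Penthouse | about 2 from the hall's middle | hall's middle |

These come from the last top image, good to about 2–3 mm. All four look upright. The tower, hall and penthouse are square to the grid within a few degrees, the hall with its long sides along the river. The glue bottle and jar stand where they were at the start.

- **Tool height disagreed:** the real fingertips sat about 33 mm above the reported TCP. My first try at the hall therefore pressed lightly on its roof (about 7 N) and gripped nothing. I took the offset from that contact and both cameras and corrected for it; every later grasp closed at the part's width.
- **Camera bias:** the side camera showed a steady offset of about 1.4 px (2–3 mm) from the top one. I went by the top camera.

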